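# Square up the nest box roof

### The job

A nest box is being put together on the sloped rest: its roof board is stiffly hinged to the back board and still leans in. Press the aluminium square into the inside corner, flat on the back board and pushing the roof board out until both faces are flush with the square without gaps; hold it there for a moment. Then take the square away without disturbing the roof board, stand it back upright on the bench clear of the rest, and leave the jar, cup and dropper bottle where they are.

Things in the scene. Friction and masses are not known exactly. Their poses are not given: they have to be found in the camera images.
- square_upright (a point): centre of the upright leg of the aluminium square, 70 mm above its sole and 18 mm behind its outer edge. +z up the leg, +x out of its outer (working) edge, away from the foot; y across the thickness. The leg is 140 mm tall, 36 mm wide (x), 16 mm thick (y), solid above 75 mm: hold it there across the thickness. An 18 mm clamp hole lies below
- square: the square: loose solid L of bare aluminium, 0.24 kg, 16 mm thick, starts standing on its foot. Origin where the upright's outer edge and the sole would meet (that corner is cut away by 8 mm), mid thickness; axes as square_upright. The foot leg is 36 mm high and reaches 130 mm towards -x. Outer edge and sole are exactly square to each other
- corner (a point): middle of the inside corner of back board and roof board, on the back board's face, 115 mm above the bench. +x up the slope (away from the robot), y along the corner, +z straight out of the face, leaning 30 degrees from vertical towards the robot. The face is clear from x = -150 mm to 0 within 55 mm either side of the middle
- back_board: the nest box's back board, light wood, 150 mm wide, lying still on the sloped rest; origin and axes as point corner. 6 mm wooden turn buttons stand at its side edges, a 6 mm lip at its lower end
- roof_board (a joint): roof board's hinge angle, rad: 0 = square to the back board, negative = leaning in over it (as at the start), positive = out. Board 160 mm wide (y), 12 mm thick, its free edge 104 mm off the back board's face; at 0 its inner face is at x = 0 of corner. Hinge axis along y at x = 12 mm, z = 0 of corner. Stiff: moves at 0.25 N m (2 to 3 N at the free edge), stays where left
- rest: fixed plywood rest under the boards, sloping 30 degrees; origin on the bench, middle of its base, 205 mm (x) by 176 mm (y); +x away from the robot. The corner lies 60 mm along its x, 115 mm up. It and the boards stay within 120 mm of the origin along x and 95 mm along y
- glass_jar: bystander: open glass jar, 62 mm across, 60 mm tall; origin at its underside
- food_cup: bystander: clear cup of yellow mash, 42 mm across, 38 mm tall; origin at its underside
- dropper: bystander: brown dropper bottle, 33 mm across, 102 mm tall; origin at its underside

How it is judged:
On the way:
1. the square is pressed into the corner, bearing on both boards at once (over 0.5 N each), flush on the back board within 0.04 rad, with the roof board square within 0.03 rad (contact force between square and back_board above 0.5 N and contact force between square and roof_board above 0.5 N and angle between the z axis of square and the z axis of back_board, either way round below 0.04 rad and angle between the x axis of square and the x axis of back_board, either way round below 0.05 rad and value of joint roof_board between -0.03 and 0.03 rad), for 0.4 s.
At the end, for the whole second after the job is handed in: The roof board stands square to the back board within 0.03 rad (about 3 mm at its free edge); the square stands upright on its foot on the bench (within 0.05 rad), at rest, released and not touching the rest or the boards; jar, cup and dropper bottle stand where they were (value of joint roof_board between -0.03 and 0.03 rad and height (world z) of square below 0.005 m and angle between square's own z axis and vertical below 0.05 rad and contact force between square and rest below 0.05 N and linear speed of square below 0.02 m/s).
It fails at once if the jar, the cup or the dropper bottle is moved more than 30 mm (distance of any of glass_jar, food_cup, dropper from where it was at the start of the episode above 0.03 m).
It also fails if it takes over 66 s, if anything falls off the work surface, if the arm or the gripper's body presses on something with over 40 N, if the wrist force passes 120 N, or if a joint passes its speed limit or range.

### The arm

A 6-joint arm with a two-finger parallel gripper is mounted at the origin on a cart in front of the work surface, level with it; the furniture and walls round the work are solid. World frame = base frame: x ahead of the robot, y to its left, z up, the work surface at z = 0. Lengths are in m, angles in rad, forces in N, time in s.
With the tool pointing down it reaches from about 0.275 to 0.85 m from the base axis. Payload 5.2 kg.
Tool frame: the origin (TCP) lies at the very end of the fingers, on their centre line; the grasp point (between the pads) lies 19 mm behind it; z points along the fingers, y is the line along which they close (so a half turn about z gives the same grasp; the last joint's range is limited). The gripper opens to 85 mm and grips with 20 to 120 N. Pads are 22 mm wide; open, the fingers measure 114 mm over their backs; the gripper's body (76 mm by 85 mm) begins 54 mm behind the grasp point. The pads swing forward as they close: fully open they stand 13 mm farther back than shut.
Start: joints at [-1.448, 0.259, 1.535, -0, 1.348, -0.203], TCP at [0.176, -0.521, 0.231] pointing down, gripper open.
Joint ranges: [-3.14, 3.14], [-0.91, 2.08], [0.19, 2.58], [-1.22, 4.36], [0.22, 2.71], [-3.12, 3.12]. Speed limits (rad/s): [2.57, 2.57, 3.14, 3.14, 3.14, 3.14].

### API

Orientations are given as [roll, pitch, yaw] about the fixed x, y, z axes, in that order (R = Rz(yaw) Ry(pitch) Rx(roll)).
In Python, from plant import * gives the robot as it stands.
- The arm moves only by the tool send_rows, never from a script. Its argument "motion" is one flat list of numbers, 7 for each row, row after row: the finger opening in m, from 0 to 0.0854, then the shift along the world's x, y, z in m, then the turn, a rotation vector about the world's x, y, z in rad. In form: [fingers, x, y, z, wx, wy, wz, fingers, x, y, z, wx, wy, wz, ...]. A call has 1 to 12 rows; each row shifts and turns the commanded pose from where the row before left it; what a row does not reach is not made up. A row lasts 1/8 s, in which the tool goes at most 62.5 mm and 10.7 degrees, less where a joint would pass 70% of its speed; a pose out of reach is approached as far as the arm can. A call is refused whole if a number of a shift passes 0.0625 or a number of a turn 0.188, either way. A call with a gripper value outside its range is refused whole. The fingers move at their own pace and stop on an object; the grip force is fixed at half the most. Time passes only in rows, so rows that do not move let the fingers close. It gives the time, the measured TCP pose, the force, the opening and the grip force at its end, in the units of the state.
- get_state(): the state, without advancing time (a new reading comes with each control period).
- get_image(name): name is "scene" or "top" or "wrist"; returns the picture (400x640x3 uint8, blue, green, red); there is no depth.
- calibration(name): a dict with "K" (3x3 intrinsics, pixels), "xyz" and "orientation" of the camera in the world. Camera axes: x right, y down, z forward; pixel columns grow to the right and rows downward; lengths in m; the calibration is good to about 2 mm. A picture is of the moment at which its call begins: read the wrist's pose just before it. calibration takes no time and is no camera call; for the wrist camera it gives the pose at the moment of the call.
- sign_off(): hands the job in; it is judged then, once.
The state is a dict: "time": time; "q": joint angles; "qd": joint speeds; "joint_efforts": joint torques, N m; "tool_pos": TCP position; "orientation": TCP orientation; "wrist_force": force on the tool from outside, world axes, zero at the start; "wrist_torque": the same for the moment, N m; "opening": finger opening in m; "grasp_force": force on a finger pad.
Only numpy, scipy, OpenCV 4.12 (cv2) and the standard library are available. Lean on these libraries where they do the work, as an engineer would, in place of code of your own. Each camera call takes 0.05 s, during which the arm holds its last target. There are 200 camera calls.

## Working session

There is one attempt and no reset: what is moved stays moved. The work goes in short steps, Python scripts to look and compute and a tool call to move; the robot and the scene stay as the last step left them, time stands still between calls to the robot, and variables do not carry over. Pictures are saved under pics/ and viewed, at most 10 in all, crops included, and the job is handed in when it is done.

Besides the shell and the picture viewer there is one more tool, called after ">>>" as name(argument=value, ...) on one line, values as JSON. send_rows: Moves the arm, as the interface text tells. Its arguments: {"type":"object","properties":{"motion":{"type":"array","items":{"type":"number"}}},"required":["motion"]}

```bash
mkdir -p pics; cat > h.py <<'E'
from plant import *
import numpy as np, cv2
from scipy.spatial.transform import Rotation as R
def cam(n):
    c=calibration(n); o=np.array(c["orientation"],float)
    M=o if o.shape==(3,3) else R.from_euler('xyz',o).as_matrix()
    return np.array(c["K"]),np.array(c["xyz"]),M
def ray(n,u,v):
    K,p,M=cam(n); return p, M@np.linalg.inv(K)@np.array([u,v,1.])
def onz(n,u,v,z):
    p,d=ray(n,u,v); return p+d*(z-p[2])/d[2]
def proj(n,P):
    K,p,M=cam(n); q=K@(M.T@(np.array(P)-p)); return q[:2]/q[2]
E
python3 - <<'E'
from h import *
a=get_image("scene");b=get_image("top")
cv2.imwrite("pics/s.png",a);cv2.imwrite("pics/t.png",b)
for n in("scene","top"): print(calibration(n))
print(get_state())
E
```

```text
{'K': array([[477.98363378,   0.        , 323.65024918],
       [  0.        , 477.98363378, 205.80015591],
       [  0.        ,   0.        ,   1.        ]]), 'xyz': array([ 0.04114197, -0.63351938,  1.00354451]), 'orientation': array([-2.41839736, -0.00760729, -0.79635428])}
{'K': array([[453.98045989,   0.        , 312.63138439],
       [  0.        , 453.98045989, 202.82326291],
       [  0.        ,   0.        ,   1.        ]]), 'xyz': array([ 0.49217513, -0.0722492 ,  0.97823964]), 'orientation': array([-3.02442778, -0.03998255, -1.57009661])}
{'time': 0.1, 'q': array([-1.44782029e+00,  2.59261978e-01,  1.53596759e+00,  1.55036023e-05,
        1.34802110e+00, -2.02801950e-01]), 'qd': array([-1.58718898e-04, -4.08174147e-04, -3.26493843e-03,  4.06437540e-04,
        6.81873833e-05, -5.59117288e-05]), 'joint_efforts': array([ 1.28088359e-03, -4.46968710e+01, -2.91247916e+01, -2.91595334e-04,
        6.17965590e-03, -6.21538788e-06]), 'tool_pos': array([ 0.175992  , -0.52057939,  0.23056465]), 'orientation': array([-3.13997166e+00, -3.48753110e-04,  3.25774267e-01]), 'wrist_force': array([-0.02126346,  0.84085463, -0.45068451]), 'wrist_torque': array([ 0.00575656, -0.01787362,  0.00398368]), 'grasp_force': 0.0, 'opening': 0.08534503531344392}
```

View pics/s.png

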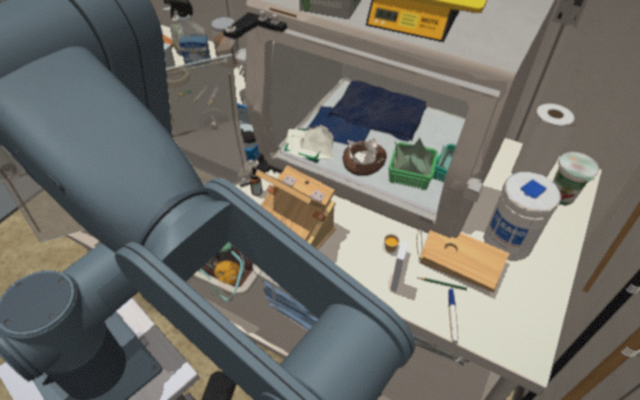

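View pics/t.png

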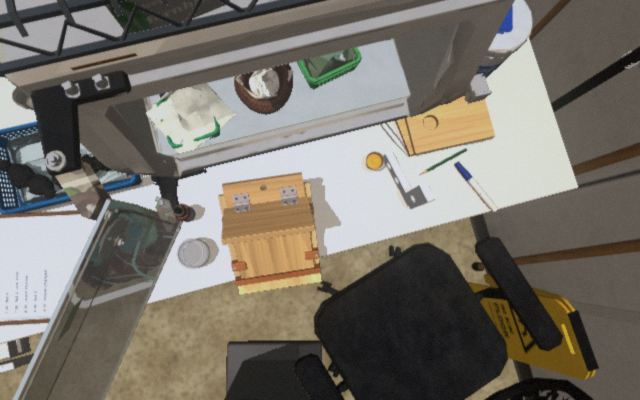

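The scene view shows the rest with its boards at (300,205), the square at (400,268) and the cup at (391,243). In the top view the rest is at (268,235), the jar at (195,253), the dropper at (184,212), the cup at (374,161) and the square at about (403,180). I'll enlarge crops of the rest and the square.

```bash
python3 - <<'E'
from h import *
a=cv2.imread("pics/s.png");b=cv2.imread("pics/t.png")
r=lambda i,s:cv2.resize(i,None,fx=s,fy=s,interpolation=cv2.INTER_CUBIC)
o=np.zeros((600,800,3),np.uint8)
c=r(b[165:300,215:331],3.4);o[:c.shape[0],:c.shape[1]]=c[:600]
c=r(b[140:215,355:445],4.4);o[:c.shape[0],400:400+c.shape[1]]=c[:,:400]
c=r(a[225:300,370:440],3.5);o[335:335+c.shape[0],400:400+c.shape[1]]=c
cv2.imwrite("pics/c.png",o)
for n,u,v,z in(("top",374,161,.038),("top",184,212,.1),("top",195,253,.06)): print(onz(n,u,v,z))
E
```

```text
[ 0.69300994 -0.24002728  0.038     ]
[0.57654882 0.14022299 0.1       ]
[0.49848185 0.12547696 0.06      ]
```

View pics/c.png

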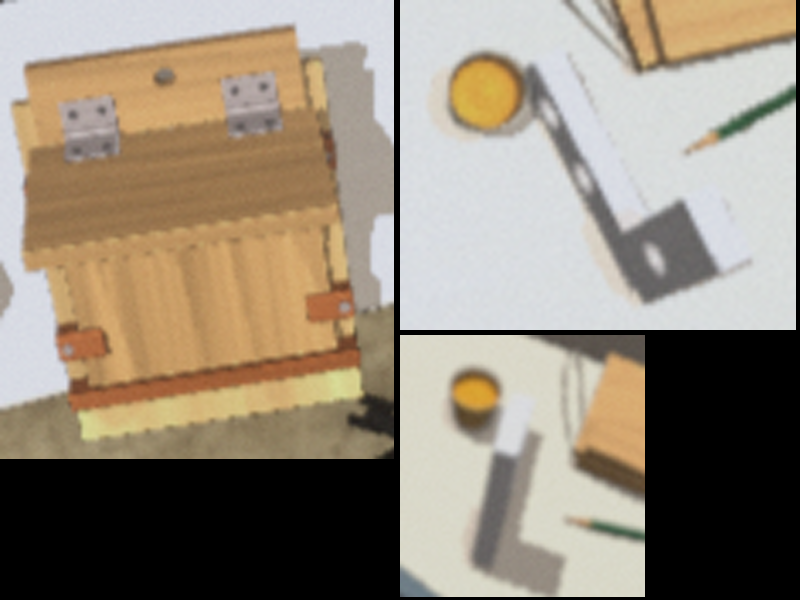

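The crop shows the square with its foot running from (530,70) to (640,302) and its upright top at about (717,232), so its outer edge faces the robot. On the rest, the hinge line runs from (30,152) to (320,110) and the lip from (75,405) to (360,352). The roof's free edge runs from about (25,258) to (340,215).

```bash
python3 - <<'E'
from h import *
f=lambda n,u,v,z:onz("top",u,v,z)
A=lambda u,v,z:onz("top",215+u/3.4,165+v/3.4,z)
B=lambda u,v,z:onz("top",355+(u-400)/4.4,140+v/4.4,z)
def pr(n,p,q): d=p-q; print(n,p.round(4),q.round(4),"mid",((p+q)/2).round(4),"len",np.linalg.norm(d).round(4),"dir",np.arctan2(d[1],d[0]).round(3))
pr("hinge",A(30,152,.121),A(320,110,.121))
pr("lip",A(75,397,.045),A(358,348,.045))
pr("foot",B(530,70,0),B(640,302,0))
pr("foottop -y side",B(570,52,.036),B(655,212,.036))
print("top c",B(717,232,.14))
print("scene top c",onz("scene",370+(512-400)/3.5,225+(425-335)/3.5,.14))
for z in (.19,.21):pr("roof free z%s"%z,A(22,262,z),A(340,222,z))
s=get_state()
print(calibration("wrist"))
E
```

```text
hinge [0.5792 0.061  0.121 ] [ 0.6036 -0.0998  0.121 ] mid [ 0.5914 -0.0194  0.121 ] len 0.1626 dir 1.722
lip [0.441  0.0429 0.045 ] [ 0.4697 -0.1252  0.045 ] mid [ 0.4554 -0.0412  0.045 ] len 0.1706 dir 1.74
foot [ 0.7128 -0.2705  0.    ] [ 0.5958 -0.3234  0.    ] mid [ 0.6543 -0.2969  0.    ] len 0.1285 dir 0.425
foottop -y side [ 0.7138 -0.2829  0.036 ] [ 0.6356 -0.3225  0.036 ] mid [ 0.6747 -0.3027  0.036 ] len 0.0877 dir 0.469
top c [ 0.61126747 -0.32150995  0.14      ]
scene top c [ 0.61815346 -0.32250265  0.14      ]
roof free z0.19 [0.5163 0.053  0.19  ] [ 0.537  -0.1079  0.19  ] mid [ 0.5267 -0.0274  0.19  ] len 0.1622 dir 1.699
roof free z0.21 [0.5157 0.0498 0.21  ] [ 0.5359 -0.107   0.21  ] mid [ 0.5258 -0.0286  0.21  ] len 0.1581 dir 1.699
{'K': array([[282.13162034,   0.        , 318.36366815],
       [  0.        , 282.13162034, 198.14328183],
       [  0.        ,   0.        ,   1.        ]]), 'xyz': array([ 0.24751276, -0.49725924,  0.37286048]), 'orientation': array([ 2.84052077e+00,  1.98333092e-03, -1.24651143e+00])}
```

>>> send_rows(motion=[0.085,0.048,0.022,0,0,0,0.0128,0.085,0.048,0.022,0,0,0,0.0128,0.085,0.048,0.022,0,0,0,0.0128,0.085,0.048,0.022,0,0,0,0.0128,0.085,0.048,0.022,0,0,0,0.0128,0.085,0.048,0.022,0,0,0,0.0128,0.085,0.048,0.022,0,0,0,0.0128,0.085,0.048,0.022,0,0,0,0.0128,0.085,0.048,0.022,0,0,0,0.0128,0.085,0,0,0,0,0,0,0.085,0,0,0,0,0,0])

```text
time: 1.48
tool_pos: [0.6075, -0.3229, 0.2304]
orientation: [-3.14, 0.001, 0.442]
wrist_force: [-0.8, -0.8, -0.9]
opening: 0.0851
grasp_force: 0.0
```

```bash
python3 - <<'E'
from h import *
s=get_state();print(s["tool_pos"],s["orientation"],s["wrist_force"])
print(calibration("wrist"))
np.savez("pics/wcal.npz",*cam("wrist"))
a=get_image("wrist");cv2.imwrite("pics/w1.png",a)
print(proj("wrist",[.611,-.322,.14]))
E
```

```text
[ 0.60754775 -0.32288535  0.23043016] [-3.14033049e+00  1.34338179e-03  4.41576974e-01] [-0.82343829 -0.77850654 -0.94767988]
{'K': array([[282.13162034,   0.        , 318.36366815],
       [  0.        , 282.13162034, 198.14328183],
       [  0.        ,   0.        ,   1.        ]]), 'xyz': array([ 0.67600529, -0.29130117,  0.37260623]), 'orientation': array([ 2.83887134e+00,  1.70033818e-03, -1.13074373e+00])}
[318.51410496 196.51209961]
```

View pics/w1.png

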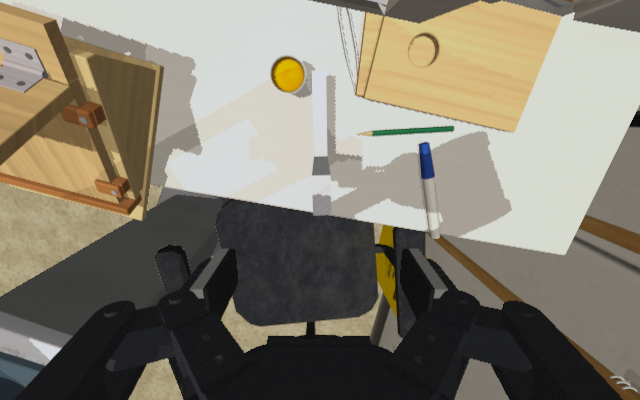

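The wrist view shows the foot strip from about (319,72) to (320,156) and the bright upright top centred near (321,195), nearly in line with the tool. I'll compute refined values.

```bash
python3 - <<'E'
from h import *
a=cv2.imread("pics/w1.png").astype(int)
for v in (75,85,95,105,115,125,135,145,150,160,165,170,175,180,190,200,210,215,220): 
    r=a[v,300:345].sum(1)//3; print(v,' '.join(map(str,r[5:36])))
print(onz("wrist",321.5,195.5,.14),onz("wrist",319.5,75,.036),onz("wrist",320.2,150,.036))
E
```

```text
75 182 173 159 160 157 139 171 218 218 218 218 218 218 218 218 218 218 218 218 218 218 215 201 197 162 178 200 203 214 201 203
85 133 135 146 159 159 156 154 217 218 219 218 218 218 218 218 218 218 218 218 218 216 189 160 159 160 160 159 160 159 164 191
95 133 138 160 142 180 176 208 215 218 218 218 218 218 218 218 218 218 218 218 218 216 193 160 159 160 161 160 159 159 170 212
105 207 207 207 207 207 207 208 212 218 218 218 218 219 218 218 218 218 218 218 218 217 202 160 159 159 160 160 160 160 165 191
115 208 208 208 208 207 208 207 209 217 217 218 218 218 218 218 218 218 218 218 218 218 210 159 159 159 159 159 159 159 159 171
125 207 208 207 208 208 207 207 208 215 217 217 218 218 218 217 217 217 217 218 219 218 213 160 159 159 160 159 159 160 171 215
135 207 207 208 208 207 207 208 208 213 216 216 217 218 217 216 216 216 217 218 218 217 212 156 133 134 135 141 149 151 158 192
145 208 208 208 208 207 207 207 208 211 215 215 216 217 217 216 215 215 214 217 217 216 211 165 134 134 134 134 133 133 134 151
150 208 208 208 207 208 207 208 207 208 215 215 215 217 216 215 214 215 214 216
[... 694 characters left out ...]
16 216 216 216 216 216 216 215 215 215 213 214 214 214 214 212 211 211 212 211 209 209 210 212 213 214 215 216 215 215 216
200 216 216 216 216 216 216 213 194 140 141 142 143 143 142 142 139 139 139 140 141 141 141 142 143 144 155 202 211 201 164 189
210 195 203 207 208 210 211 215 210 143 143 143 143 143 142 141 142 141 141 141 142 143 142 140 140 141 144 155 160 159 160 159
215 43 43 43 45 45 48 48 55 93 114 109 110 111 112 109 102 98 97 98 98 91 82 59 96 110 127 119 120 125 136 140
220 44 44 46 45 43 46 47 49 46 47 47 49 51 49 49 48 48 48 48 50 50 54 53 51 51 54 51 47 49 49 47
[ 0.61292182 -0.32394294  0.14      ] [ 0.70930604 -0.27693559  0.036     ] [ 0.63533878 -0.31268925  0.036     ]
```

>>> send_rows(motion=[0.085,0.0055,-0.001,0,0,0,0.008,0.085,0,0,-0.03,0,0,0,0.085,0,0,-0.04,0,0,0,0.085,0,0,-0.04,0,0,0,0.085,0,0,-0.0265,0,0,0,0.085,0,0,0,0,0,0,0.01,0,0,0,0,0,0,0.01,0,0,0,0,0,0,0.01,0,0,0,0,0,0,0.01,0,0,0,0,0,0,0.01,0,0,0,0,0,0,0.01,0,0,0,0,0,0])

```text
time: 3.02
tool_pos: [0.6138, -0.3242, 0.0958]
orientation: [3.141, -0.0, 0.449]
wrist_force: [-0.1, 0.4, 6.0]
opening: 0.0154
grasp_force: 59.0
```

>>> send_rows(motion=[0.01,0,0,0.055,0,0,0,0.01,0,0,0.06,0,0,0,0.01,0,0,0.06,0,0,0,0.01,-0.012,0,0,0,0,0.178,0.01,-0.012,0,0,0,0,0.178,0.01,-0.012,0,0,0,0,0.178,0.01,-0.012,0,0,0,0,0.178,0.01,-0.012,0,0,0,0,0.178,0.01,-0.012,0,0,0,0,0.178,0.01,-0.012,0,0,0,0,0.178,0.01,-0.012,0,0,0,0,0.178,0.01,-0.012,0,0,0,0,0.178])

```text
time: 4.53
tool_pos: [0.5049, -0.3238, 0.2687]
orientation: [-3.141, -0.002, 2.057]
wrist_force: [-1.1, -0.5, -3.2]
opening: 0.0156
grasp_force: 59.1
```

>>> send_rows(motion=[0.01,-0.012,0,0,0,0,0.178,0.01,-0.012,0,0,0,0,0.178,0.01,-0.012,0,0,0,0,0.178,0.01,-0.012,0,0,0,0,0.178,0.01,-0.012,0,0,0,0,0.178,0.01,-0.012,0,0,0,0,0.178,0.01,-0.012,0,0,0,0,0.178,0.01,0,0.055,0,0,0,0,0.01,0,0.055,0,0.016,-0.103,0,0.01,0,0.055,0,0.016,-0.103,0,0.01,0,0.055,0,0.016,-0.103,0,0.01,0,0.055,0,0.016,-0.103,0])

```text
time: 6.02
tool_pos: [0.4208, -0.0473, 0.2692]
orientation: [3.141, 0.419, -2.987]
wrist_force: [0.8, 0.9, -2.9]
opening: 0.0148
grasp_force: 59.8
```

>>> send_rows(motion=[0.01,0,0,0,0.018,-0.105,0,0.01,0,0,0,0,0,0,0.01,0,0,0,0,0,0])

```text
time: 6.4
tool_pos: [0.4217, -0.0502, 0.2701]
orientation: [3.141, 0.522, -2.988]
wrist_force: [-0.1, -0.2, -2.3]
opening: 0.0151
grasp_force: 60.4
```

```bash
python3 - <<'E'
from h import *
s=get_state();print(s["tool_pos"],s["orientation"],s["wrist_force"],s["q"])
M=R.from_euler('xyz',s["orientation"]).as_matrix();print(M.round(3))
a=get_image("wrist");b=get_image("top")
o=np.zeros((600,760,3),np.uint8)
o[:400,:640]=a
cv2.imwrite("pics/w2.png",a);cv2.imwrite("pics/t2.png",b)
cv2.imwrite("pics/c2.png",np.vstack([cv2.resize(a,(480,300)),cv2.resize(b[150:300,190:350],(480,300),interpolation=cv2.INTER_CUBIC)]))
K,p,Q=cam("wrist");print(repr(K),p,Q)
E
```

```text
[ 0.42166515 -0.05020491  0.27007988] [ 3.14110619  0.5217721  -2.9884422 ] [-0.07956488 -0.21121753 -2.26397571] [-0.74508592 -0.32048369  2.11139922  0.46470337  1.05648211 -2.6405031 ]
[[-0.857 -0.153  0.493]
 [-0.132  0.988  0.077]
 [-0.498  0.    -0.867]]
array([[282.13162034,   0.        , 318.36366815],
       [  0.        , 282.13162034, 198.14328183],
       [  0.        ,   0.        ,   1.        ]]) [ 0.28693772 -0.07190169  0.35573885] [[-1.52213573e-01  6.72878587e-01  7.23923639e-01]
 [ 9.88347192e-01  1.02943001e-01  1.12127457e-01]
 [ 9.25292958e-04  7.32555217e-01 -6.80706984e-01]]
```

View pics/c2.png

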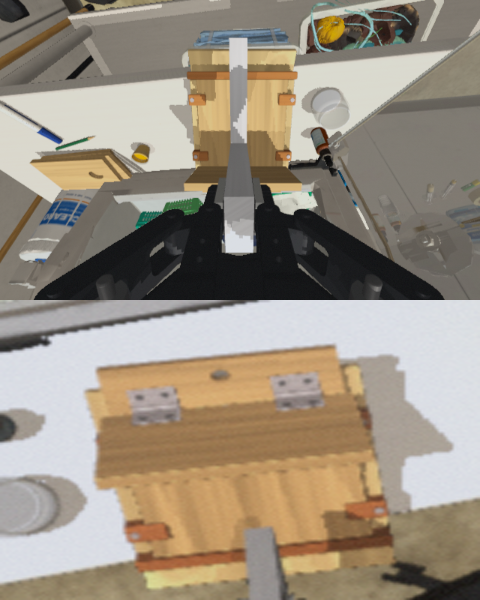

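The wrist view shows the square lined up with the board: the lip is at y≈75 (x 187–297), the turn buttons are at (198,100), (287,100), (200,156) and (284,157), and the roof's free edge is at y≈185. In the top view the lip sits just under the foot.

```bash
python3 - <<'E'
from h import *
a=cv2.imread("pics/w2.png")
h=cv2.cvtColor(a,cv2.COLOR_BGR2HSV)
m=cv2.inRange(h,(4,130,60),(13,255,230))
n,l,st,ce=cv2.connectedComponentsWithStats(m)
for i in range(1,n):
    if st[i,4]>40 and st[i,0]>200 and st[i,0]<420: print(st[i],ce[i].round(1))
P=get_state()["tool_pos"]
c=np.array([.581,-.021,.115]);M=R.from_euler('xyz',[0,-np.pi/6,0]).as_matrix();M=R.from_euler('z',.157).as_matrix()@M
def board(u,v,z=0):  # intersect with plane z in est. corner frame
    p,d=ray("wrist",u,v);p=M.T@(p-c);d=M.T@d;return (p+d*(z-p[2])/d[2]).round(4)
for i in range(1,n):
    if st[i,4]>40 and st[i,0]>200 and st[i,0]<420: print(board(*ce[i],.006))
print("tcp",M.T@(P-c))
cv2.imwrite("pics/w2c.png",cv2.resize(a[80:290,230:420],None,fx=2.8,fy=2.8,interpolation=cv2.INTER_CUBIC))
E
```

```text
[249  96  40  10 239] [268.3 100.2]
[417 170  22  35 214] [430.1 187.5]
[257 200  21  14 169] [268.6 206.4]
[367 202  10  12  58] [370.3 208.1]
[-0.1508 -0.0637  0.006 ]
[-0.0436  0.1389  0.006 ]
[-0.0187 -0.0708  0.006 ]
[-0.0159  0.0632  0.006 ]
tcp [-0.06224685 -0.0040083   0.2151451 ]
```

View pics/w2c.png

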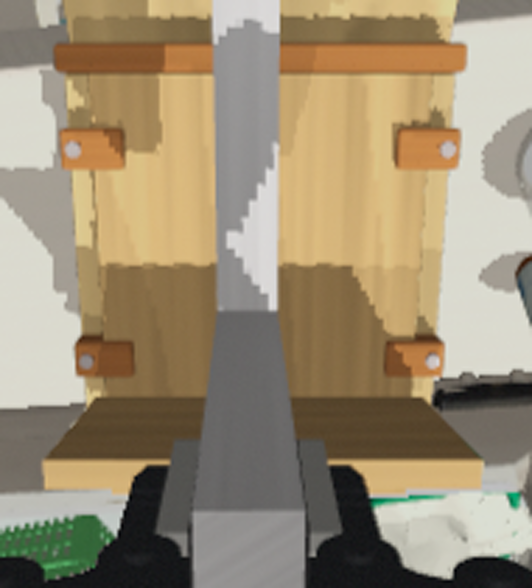

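The crop shows the lip at (55–465,57) and the screws at (72,150), (448,149), (86,361) and (432,361). The corner line is at (97–430,398) and the roof's inner free edge at (45–482,460).

```bash
python3 - <<'E'
from h import *
c=np.array([.581,-.021,.115]);M=R.from_euler('z',.157).as_matrix()@R.from_euler('y',-np.pi/6).as_matrix()
def board(u,v,z=0):
    p,d=ray("wrist",230+u/2.8,80+v/2.8);p=M.T@(p-c);d=M.T@d;return p+d*(z-p[2])/d[2]
for n,A,B,z in(("lip",(55,45),(465,45),.006),("sc1",(72,150),(448,149),.006),("sc2",(86,361),(432,361),.006),("corner",(97,398),(430,398),0),("free",(45,460),(482,460),.1),("free104",(45,460),(482,460),.104),("free upr",(45,488),(482,488),.103)):
    p,q=board(*A,z),board(*B,z);print(n,p.round(4),q.round(4),"mid",((p+q)/2).round(4),"len",np.linalg.norm(p-q).round(4),"tilt",np.arctan2(-(q-p)[0],(q-p)[1]).round(3))
# where square lies: foot top centre near tip/upright, in board frame
for u0,v0,z in((245,25,.145),(248,300,.145)):print(board(u0,v0,z))
E
```

```text
lip [-0.1555 -0.0854  0.006 ] [-0.1548  0.0865  0.006 ] mid [-0.1552  0.0006  0.006 ] len 0.1718 tilt -0.004
sc1 [-0.1125 -0.0812  0.006 ] [-0.1122  0.0824  0.006 ] mid [-0.1124  0.0006  0.006 ] len 0.1636 tilt -0.001
sc2 [-0.0152 -0.0814  0.006 ] [-0.0146  0.0817  0.006 ] mid [-0.0149  0.0002  0.006 ] len 0.1631 tilt -0.004
corner [ 0.0059 -0.0785  0.    ] [0.0065 0.0834 0.    ] mid [0.0062 0.0024 0.    ] len 0.162 tilt -0.004
free [-0.0104 -0.0779  0.1   ] [-0.0099  0.0791  0.1   ] mid [-0.0102  0.0006  0.1   ] len 0.157 tilt -0.003
free104 [-0.0124 -0.0768  0.104 ] [-0.0119  0.0778  0.104 ] mid [-0.0122  0.0005  0.104 ] len 0.1546 tilt -0.003
free upr [-0.0009 -0.0779  0.103 ] [-0.0003  0.0791  0.103 ] mid [-0.0006  0.0006  0.103 ] len 0.157 tilt -0.003
[-0.15315768 -0.0051196   0.145     ]
[-0.08159062 -0.00464191  0.145     ]
```

>>> send_rows(motion=[0.01,0.0102,0.0016,-0.0133,0,0,0,0.01,0.0102,0.0016,-0.0133,0,0,0,0.01,0.0102,0.0016,-0.0133,0,0,0,0.01,0.0102,0.0016,-0.0133,0,0,0,0.01,0.0102,0.0016,-0.0133,0,0,0,0.01,0.0102,0.0016,-0.0133,0,0,0,0.01,0,0,0,0,0,0,0.01,0,0,0,0,0,0])

```text
time: 7.5
tool_pos: [0.4831, -0.0397, 0.1902]
orientation: [3.14, 0.523, -2.987]
wrist_force: [0.4, -0.5, -3.5]
opening: 0.0153
grasp_force: 60.5
```

```bash
cat >> h.py <<'E'
C=np.array([.581,-.021,.115]);MB=R.from_euler('z',.154).as_matrix()@R.from_euler('y',-np.pi/6).as_matrix()
def st():
    s=get_state();p=MB.T@(s["tool_pos"]-C);print("edge x %.4f y %.4f sole z %.4f"%(p[0]+.018,p[1],p[2]-.0958),"F",(MB.T@s["wrist_force"]).round(1),"T",(MB.T@s["wrist_torque"]).round(2))
    M=MB.T@R.from_euler('xyz',s["orientation"]).as_matrix();print("rot err",R.from_matrix(M@np.diag([-1,1,-1])).as_rotvec().round(4),s["opening"],s["time"])
E
python3 - <<'E'
from h import *
st()
a=get_image("wrist");cv2.imwrite("pics/w3.png",a)
cv2.imwrite("pics/w3c.png",cv2.resize(a[20:320,160:480],None,fx=1.9,fy=1.9,interpolation=cv2.INTER_CUBIC))
E
```

```text
edge x -0.0307 y -0.0035 sole z 0.0191 F [-1.4 -0.6 -3.2] T [-0.04  0.48 -0.  ]
rot err [0.0019 0.0006 0.0007] 0.015261533000444283 7.5
```

View pics/w3c.png

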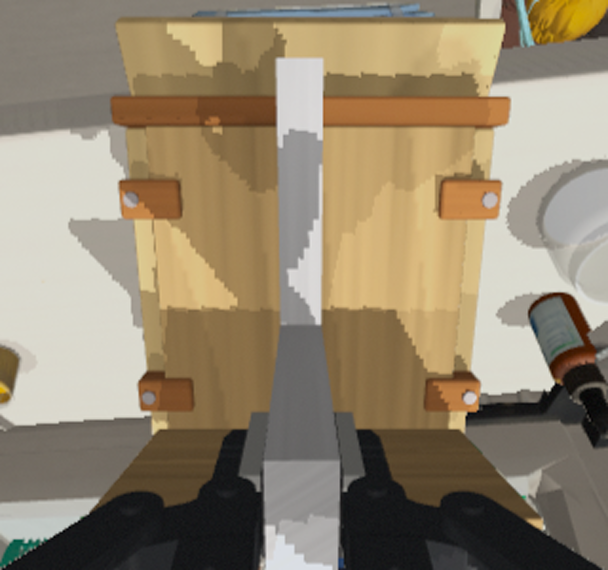

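The crop shows the foot tip at (300,58), past the lip at y≈110 and still raised above it. I need to move it up the slope before lowering.

>>> send_rows(motion=[0.01,0.0031,0.0005,0.0006,0,0,0,0.01,0.0031,0.0005,0.0006,0,0,0,0.01,0.0031,0.0005,0.0006,0,0,0,0.01,0.0031,0.0005,0.0006,0,0,0,0.01,0.0031,0.0005,0.0006,0,0,0,0.01,0.0031,0.0005,0.0006,0,0,0,0.01,0,0,0,0,0,0])

```text
time: 8.43
tool_pos: [0.5016, -0.0364, 0.1936]
orientation: [3.14, 0.523, -2.987]
wrist_force: [-0.2, -0.9, -2.9]
opening: 0.015
grasp_force: 60.4
```

```bash
python3 - <<'E'
from h import *
st()
E
```

```text
edge x -0.0127 y -0.0030 sole z 0.0127 F [-1.7 -0.9 -2.4] T [-0.05  0.52 -0.01]
rot err [0.0017 0.0001 0.0009] 0.015032276973904858 8.425
```

>>> send_rows(motion=[0.01,0.001,0.00015,-0.0017,0,0,0,0.01,0.001,0.00015,-0.0017,0,0,0,0.01,0.001,0.00015,-0.0017,0,0,0,0.01,0.001,0.00015,-0.0017,0,0,0,0.01,0,0,0,0,0,0])

```text
time: 9.05
tool_pos: [0.5053, -0.0358, 0.1866]
orientation: [3.14, 0.523, -2.987]
wrist_force: [-0.5, -1.5, -3.4]
opening: 0.0154
grasp_force: 60.4
```

>>> send_rows(motion=[0.01,0.0005,0.0001,-0.0009,0,0,0,0.01,0.0005,0.0001,-0.0009,0,0,0,0.01,0,0,0,0,0,0])

```text
time: 9.43
tool_pos: [0.5063, -0.0356, 0.1849]
orientation: [3.14, 0.523, -2.987]
wrist_force: [0.5, -0.1, -3.7]
opening: 0.0155
grasp_force: 60.4
```

```bash
python3 - <<'E'
from h import *
st()
E
```

```text
edge x -0.0129 y -0.0030 sole z 0.0028 F [-1.4 -0.2 -3.5] T [0.05 0.46 0.01]
rot err [0.0016 0.0002 0.0006] 0.015544814615372897 9.425
```

Not yet in contact; continuing in 1 mm steps.

>>> send_rows(motion=[0.01,0.0005,0.0001,-0.0009,0,0,0,0.01,0.0005,0.0001,-0.0009,0,0,0,0.01,0,0,0,0,0,0])

```text
time: 9.8
tool_pos: [0.5073, -0.0354, 0.1831]
orientation: [3.14, 0.523, -2.987]
wrist_force: [-0.8, -0.1, -3.2]
opening: 0.0154
grasp_force: 60.4
```

>>> send_rows(motion=[0.01,0.0005,0.0001,-0.0009,0,0,0,0.01,0.0005,0.0001,-0.0009,0,0,0,0.01,0,0,0,0,0,0])

```text
time: 10.18
tool_pos: [0.5083, -0.0352, 0.1813]
orientation: [3.14, 0.523, -2.987]
wrist_force: [0.5, 0.2, -3.6]
opening: 0.0151
grasp_force: 60.4
```

```bash
python3 - <<'E'
from h import *
st()
E
```

```text
edge x -0.0129 y -0.0029 sole z -0.0014 F [-1.3  0.1 -3.4] T [-0.02  0.5  -0.01]
rot err [0.0017 0.0003 0.0006] 0.015134684144357079 10.175
```

>>> send_rows(motion=[0.01,0.0005,0.0001,-0.0009,0,0,0,0.01,0,0,0,0,0,0])

```text
time: 10.42
tool_pos: [0.5088, -0.0351, 0.1804]
orientation: [3.14, 0.523, -2.987]
wrist_force: [-0.4, -0.4, -3.7]
opening: 0.0155
grasp_force: 60.4
```

>>> send_rows(motion=[0.01,0.0005,0.0001,-0.0009,0,0,0,0.01,0,0,0,0,0,0])

```text
time: 10.68
tool_pos: [0.5092, -0.0352, 0.1805]
orientation: [-3.141, 0.524, -2.985]
wrist_force: [-10.1, -0.6, 9.8]
opening: 0.0153
grasp_force: 62.7
```

>>> send_rows(motion=[0.01,0.0005,0.0001,-0.0009,0,0,0,0.01,0,0,0,0,0,0])

```text
time: 10.92
tool_pos: [0.5101, -0.0354, 0.1808]
orientation: [-3.14, 0.526, -2.984]
wrist_force: [-16.4, -3.5, 19.0]
opening: 0.0151
grasp_force: 64.4
```

```bash
python3 - <<'E'
from h import *
st()
E
```

```text
edge x -0.0117 y -0.0034 sole z -0.0027 F [-5.  -1.  24.8] T [0.27 1.55 0.03]
rot err [-0.0002 -0.0021  0.0029] 0.015138945557740082 10.925
```

>>> send_rows(motion=[0.01,-0.0005,-0.0001,0.0009,0,0,0,0.01,0.0013,0.0002,0.00075,0,0,0,0.01,0.0013,0.0002,0.00075,0,0,0,0.01,0.0013,0.0002,0.00075,0,0,0,0.01,0.0013,0.0002,0.00075,0,0,0,0.01,0,0,0,0,0,0])

```text
time: 11.68
tool_pos: [0.5135, -0.0345, 0.1827]
orientation: [-3.141, 0.522, -2.985]
wrist_force: [-16.4, -3.3, 10.9]
opening: 0.0151
grasp_force: 63.5
```

```bash
python3 - <<'E'
from h import *
st()
E
```

```text
edge x -0.0077 y -0.0030 sole z -0.0028 F [-9.  -0.8 17.8] T [-0.34  2.22 -0.02]
rot err [0.001  0.0018 0.0025] 0.015105732491989658 11.675
```

>>> send_rows(motion=[0.01,-0.0003,0,0.0005,0,0,0,0.01,0.0009,0.00015,0.0005,0,0,0,0.01,0.0009,0.00015,0.0005,0,0,0,0.01,0.0009,0.00015,0.0005,0,0,0,0.01,0,0,0,0,0,0])

```text
time: 12.3
tool_pos: [0.5154, -0.034, 0.1839]
orientation: [3.141, 0.52, -2.985]
wrist_force: [-13.6, -5.0, 5.8]
opening: 0.0159
grasp_force: 62.5
```

```bash
python3 - <<'E'
from h import *
st()
a=get_image("wrist");cv2.imwrite("pics/w4.png",a)
b=get_image("top");b=cv2.resize(b[150:300,190:350],(480,450),interpolation=cv2.INTER_CUBIC)
cv2.imwrite("pics/t4.png",b)
E
```

```text
edge x -0.0054 y -0.0028 sole z -0.0028 F [-9.4 -2.9 12.1] T [-0.55  2.34  0.01]
rot err [0.0015 0.0032 0.0021] 0.01586649828881476 12.3
```

View pics/w4.png

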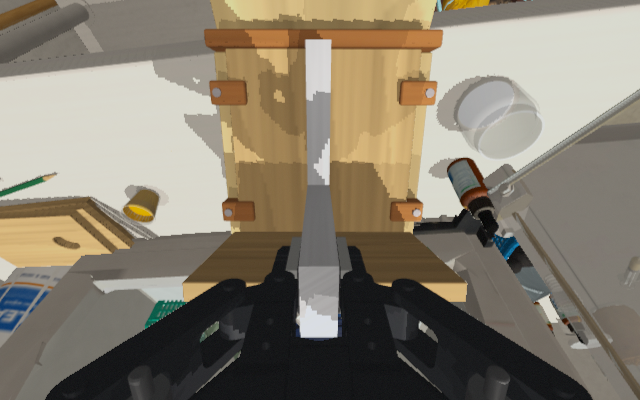

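The wrist view shows the roof's inner face from the corner line at (240–412,233) to the free edge at about (183–467,284), with the upright against it.

```bash
python3 - <<'E'
from h import *
a=cv2.imread("pics/w4.png").astype(int)
for u in (250,270,390,410): print(u,[ (v,a[v,u].tolist()) for v in range(222,244,2)])
def B(u,v,z):
    p,d=ray("wrist",u,v);p=MB.T@(p-C);d=MB.T@d;return (p+d*(z-p[2])/d[2]).round(4)
for u,v,z in((240,233,-.0027),(412,233,-.0027),(183,283,.101),(467,283,.101),(205,35,.003),(442,35,.003),(216,93,.0035),(432,93,.0035)):print(u,v,B(u,v,z))
for u in(200,440): print(u,[ (v,a[v,u].tolist()) for v in range(272,304,2)])
E
```

```text
250 [(222, [68, 107, 133]), (224, [67, 106, 133]), (226, [69, 107, 133]), (228, [68, 107, 133]), (230, [70, 107, 134]), (232, [44, 71, 90]), (234, [46, 72, 91]), (236, [45, 73, 92]), (238, [47, 73, 93]), (240, [50, 76, 96]), (242, [48, 74, 92])]
270 [(222, [65, 99, 124]), (224, [65, 100, 125]), (226, [65, 100, 125]), (228, [63, 100, 125]), (230, [64, 100, 125]), (232, [47, 72, 90]), (234, [46, 73, 92]), (236, [47, 71, 92]), (238, [46, 72, 91]), (240, [47, 74, 94]), (242, [46, 72, 91])]
390 [(222, [66, 102, 128]), (224, [66, 103, 128]), (226, [65, 101, 127]), (228, [66, 101, 127]), (230, [66, 101, 127]), (232, [48, 75, 95]), (234, [43, 67, 85]), (236, [43, 66, 85]), (238, [42, 65, 84]), (240, [44, 69, 87]), (242, [43, 67, 85])]
410 [(222, [135, 190, 216]), (224, [134, 190, 216]), (226, [134, 190, 216]), (228, [134, 190, 215]), (230, [134, 190, 215]), (232, [87, 130, 154]), (234, [41, 65, 84]), (236, [43, 66, 83]), (238, [42, 66, 83]), (240, [42, 67, 86]), (242, [44, 69, 88])]
240 233 [ 0.0074 -0.0754 -0.0027]
412 233 [ 0.0074  0.0825 -0.0027]
183 283 [-0.009 -0.078  0.101]
467 283 [-0
[... 175 characters left out ...]
90]), (274, [46, 73, 92]), (276, [44, 70, 87]), (278, [44, 68, 87]), (280, [42, 67, 84]), (282, [67, 106, 131]), (284, [116, 173, 205]), (286, [117, 174, 206]), (288, [118, 174, 207]), (290, [118, 174, 207]), (292, [120, 176, 208]), (294, [57, 85, 105]), (296, [24, 23, 22]), (298, [26, 24, 23]), (300, [23, 21, 22]), (302, [24, 24, 21])]
440 [(272, [44, 69, 88]), (274, [43, 70, 88]), (276, [45, 70, 89]), (278, [44, 68, 87]), (280, [42, 66, 83]), (282, [60, 95, 118]), (284, [119, 174, 207]), (286, [123, 180, 214]), (288, [121, 179, 213]), (290, [121, 179, 212]), (292, [122, 180, 213]), (294, [123, 181, 214]), (296, [72, 108, 132]), (298, [24, 22, 21]), (300, [24, 22, 21]), (302, [25, 23, 24])]
```

>>> send_rows(motion=[0.01,0.00097,0.00017,0.0008,0,0,0,0.01,0.00107,0.00017,0.00062,0,0,0,0.01,0.00107,0.00017,0.00062,0,0,0,0.01,0.00107,0.00017,0.00062,0,0,0,0.01,0.00107,0.00017,0.00062,0,0,0,0.01,0.00107,0.00017,0.00062,0,0,0,0.01,0,0,0,0,0,0])

```text
time: 13.28
tool_pos: [0.5215, -0.0326, 0.1872]
orientation: [3.14, 0.519, -2.986]
wrist_force: [-11.5, -3.2, 2.8]
opening: 0.0152
grasp_force: 61.9
```

```bash
cat >> h.py <<'E'
def roof():
    a=get_image("wrist").astype(int)
    def B(u,v,z):
        p,d=ray("wrist",u,v);p=MB.T@(p-C);d=MB.T@d;return (p+d*(z-p[2])/d[2])
    g=a.sum(2)
    for u in (200,440,250,265,390):
        r=range(225,262) if u in(250,265,390) else range(255,320)
        col=g[r.start:r.stop,u];k=np.argmax(np.abs(col[2:]-col[:-2])) if u in(250,265,390) else np.argmax(col[2:]-col[:-2])
        v=r.start+k+1; print(u,v,B(u,v,-.0027 if u in(250,265,390) else .101).round(4))
E
python3 - <<'E'
from h import *
st();roof()
E
```

```text
edge x 0.0016 y -0.0023 sole z -0.0030 F [-8.9 -1.4  8.3] T [-0.33  2.11 -0.04]
rot err [0.0027 0.0041 0.0015] 0.015162107779961695 13.275
200 283 [-0.0022 -0.068   0.101 ]
440 283 [-0.002   0.0637  0.101 ]
250 226 [ 0.0072 -0.0651 -0.0027]
265 226 [ 0.0072 -0.0514 -0.0027]
390 226 [ 0.0073  0.0624 -0.0027]
```

>>> send_rows(motion=[0.01,0.00107,0.00017,0.00062,0,0,0,0.01,0.00107,0.00017,0.00062,0,0,0,0.01,0.00107,0.00017,0.00062,0,0,0,0.01,0.00107,0.00017,0.00062,0,0,0,0.01,0.00086,0.00013,0.0005,0,0,0,0.01,0,0,0,0,0,0])

```text
time: 14.08
tool_pos: [0.5261, -0.0314, 0.1898]
orientation: [3.139, 0.518, -2.986]
wrist_force: [-12.9, -3.0, 2.4]
opening: 0.0153
grasp_force: 62.1
```

```bash
python3 - <<'E'
from h import *
st();roof()
E
```

```text
edge x 0.0070 y -0.0019 sole z -0.0031 F [-10.2  -1.    8.7] T [-0.15  2.4   0.02]
rot err [0.0036 0.0052 0.0015] 0.015288991206232455 14.075
200 284 [ 0.0037 -0.0675  0.101 ]
440 283 [0.0033 0.0641 0.101 ]
250 240 [ 0.0264 -0.0655 -0.0027]
265 243 [ 0.0295 -0.0518 -0.0027]
390 253 [ 0.0399  0.0649 -0.0027]
```

>>> send_rows(motion=[0.01,0.00086,0.00013,0.0005,0,0,0,0.01,0.00086,0.00013,0.0005,0,0,0,0.01,0,0,0,0,0,0])

```text
time: 14.5
tool_pos: [0.5279, -0.031, 0.1908]
orientation: [3.139, 0.518, -2.986]
wrist_force: [-11.6, -2.8, 2.3]
opening: 0.0153
grasp_force: 61.9
```

>>> send_rows(motion=[0.01,0.00086,0.00013,0.0005,0,0,0,0.01,0,0,0,0,0,0])

```text
time: 14.75
tool_pos: [0.5287, -0.0309, 0.1912]
orientation: [3.139, 0.518, -2.986]
wrist_force: [-12.1, -3.0, 2.3]
opening: 0.0153
grasp_force: 62.0
```

```bash
python3 - <<'E'
from h import *
st();roof()
E
```

```text
edge x 0.0100 y -0.0017 sole z -0.0032 F [-9.6 -1.1  8.2] T [-0.07  2.28  0.  ]
rot err [0.0038 0.0052 0.0015] 0.015288489919369423 14.75
200 284 [ 0.0066 -0.0674  0.101 ]
440 284 [0.0069 0.0643 0.101 ]
250 242 [ 0.0314 -0.0655 -0.0027]
265 239 [ 0.0283 -0.0514 -0.0027]
390 253 [ 0.0429  0.065  -0.0027]
```

>>> send_rows(motion=[0.01,0.00086,0.00013,0.0005,0,0,0,0.01,0,0,0,0,0,0])

```text
time: 15.05
tool_pos: [0.5294, -0.0307, 0.1917]
orientation: [3.139, 0.518, -2.986]
wrist_force: [-11.5, -2.7, 3.2]
opening: 0.0155
grasp_force: 62.0
```

>>> send_rows(motion=[0.01,0.00043,7e-05,0.00025,0,0,0,0.01,0,0,0,0,0,0])

```text
time: 15.3
tool_pos: [0.5301, -0.0306, 0.192]
orientation: [3.138, 0.519, -2.986]
wrist_force: [-11.5, -1.1, 1.6]
opening: 0.0152
grasp_force: 61.8
```

```bash
sed -i 's/range(225,262)/range(205,233)/' h.py; python3 - <<'E'
from h import *
st();roof()
E
```

```text
edge x 0.0116 y -0.0017 sole z -0.0032 F [-9.2  0.7  7.2] T [-0.06  2.09 -0.03]
rot err [0.0039 0.005  0.0013] 0.015246751801814869 15.3
200 284 [ 0.0083 -0.0674  0.101 ]
440 284 [0.0086 0.0643 0.101 ]
250 215 [ 0.0064 -0.0636 -0.0027]
265 215 [ 0.0065 -0.0501 -0.0027]
390 215 [ 0.0066  0.0622 -0.0027]
```

```bash
python3 - <<'E'
from h import *
a=get_image("wrist");cv2.imwrite("pics/w5.png",a)
g=a.astype(int).sum(2)//3
for u in(316,322,326): 
    c=g[:,u]; print(u,[(v,c[v-1],c[v+1]) for v in range(25,370) if abs(c[v+1]-c[v-1])>18])
cv2.imwrite("pics/w5c.png",cv2.resize(a[20:380,190:470],None,fx=1.66,fy=1.66,interpolation=cv2.INTER_CUBIC))
E
```

```text
316 [(25, np.int64(97), np.int64(148)), (26, np.int64(101), np.int64(197)), (27, np.int64(148), np.int64(210)), (98, np.int64(209), np.int64(144)), (99, np.int64(193), np.int64(144)), (177, np.int64(140), np.int64(116)), (178, np.int64(134), np.int64(103)), (270, np.int64(104), np.int64(141)), (271, np.int64(119), np.int64(146)), (296, np.int64(148), np.int64(171)), (313, np.int64(172), np.int64(192)), (314, np.int64(169), np.int64(219)), (315, np.int64(192), np.int64(219)), (335, np.int64(220), np.int64(200)), (336, np.int64(220), np.int64(115)), (337, np.int64(200), np.int64(58)), (338, np.int64(115), np.int64(55)), (340, np.int64(55), np.int64(23)), (341, np.int64(47), np.int64(22))]
322 [(25, np.int64(134), np.int64(171)), (26, np.int64(148), np.int64(202)), (27, np.int64(171), np.int64(211)), (95, np.int64(214), np.int64(143)), (96, np.int64(196), np.int64(143)), (154, np.int64(139), np.int64(178)), (155, np.int64(140), np.int64(215)), (156, np.int64(178), np.int64(215)), (171, np.int64(214), np.int64(151)), (172, np.int64(200), np.int64(139)), (177, np.int64(138), np.int64(117)
[... 622 characters left out ...]
8)), (97, np.int64(200), np.int64(146)), (148, np.int64(144), np.int64(182)), (149, np.int64(143), np.int64(219)), (150, np.int64(182), np.int64(218)), (176, np.int64(218), np.int64(198)), (177, np.int64(218), np.int64(125)), (178, np.int64(198), np.int64(105)), (179, np.int64(125), np.int64(106)), (270, np.int64(105), np.int64(141)), (271, np.int64(118), np.int64(147)), (298, np.int64(142), np.int64(168)), (314, np.int64(170), np.int64(193)), (315, np.int64(170), np.int64(220)), (316, np.int64(193), np.int64(220)), (336, np.int64(220), np.int64(116)), (337, np.int64(202), np.int64(55)), (338, np.int64(116), np.int64(46)), (339, np.int64(55), np.int64(23)), (340, np.int64(46), np.int64(18))]
```

View pics/w5c.png

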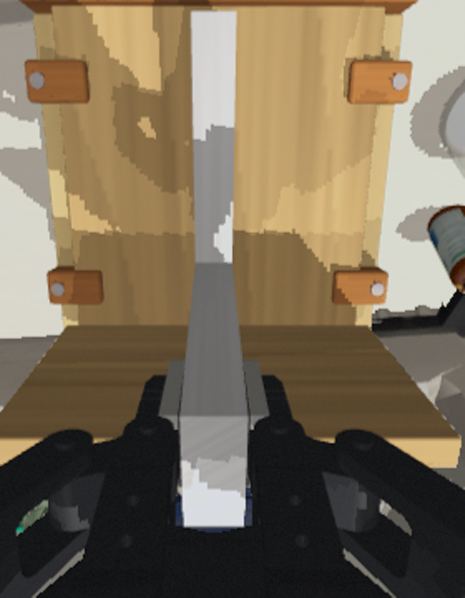

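The crop shows the foot tip at row 26 (full image), the foot/upright junction at 177.5, the upright top edges at 270.5 and 336.5, the corner line at about 215 and the roof's free edge at 284.

```bash
python3 - <<'E'
from h import *
def B(u,v,z):
    p,d=ray("wrist",u,v);p=MB.T@(p-C);d=MB.T@d;return (p+d*(z-p[2])/d[2])
z0=-.0032
for n,v,z,o in(("tip",26,.036,.130),("junc",177.5,.036,.036),("in",270.5,.14,.036),("out",336.5,.14,0)):
    print(n,"edge x",(B(320,v,z+z0)[0]+o).round(4))
print("corner",B(265,215,z0)[0].round(4),B(265,215.7,z0)[0].round(4),"free",B(200,284,.104+z0)[0].round(4),B(440,284,.104+z0)[0].round(4))
E
```

```text
tip edge x -0.004
junc edge x 0.0001
in edge x 0.0143
out edge x 0.0104
corner 0.0066 0.0073 free 0.0084 0.0087
```

The square's features read tilted by about 0.08 rad, so it seems to have pivoted in the pads with the foot tip lifted. I'll check by fitting its pose from these four edges, against the pre-contact image as a baseline.

```bash
python3 - <<'E'
from h import *
from scipy.optimize import least_squares
s=get_state();Rt=R.from_euler('xyz',s["orientation"]).as_matrix();K,p,Q=cam("wrist")
Rr=Rt.T@Q; pr=Rt.T@(p-s["tool_pos"])
def fit(name,pos,ori,vs):
    Rw=R.from_euler('xyz',ori).as_matrix();Q=Rw@Rr;p=np.array(pos)+Rw@pr
    F=np.array([[-.130,.036],[-.036,.036],[-.036,.14],[0,.14]])
    def pj(X): q=K@(Q.T@(C+MB@X-p));return q[1]/q[2]
    def res(t):
        c,sn=np.cos(t[2]),np.sin(t[2])
        return [pj(np.array([t[0]+c*x+sn*z,-.003,t[1]-sn*x+c*z]))-v for (x,z),v in zip(F,vs)]
    r=least_squares(res,[0,0,0],x_scale=[.01,.01,.1]);print(name,"x,z,theta",r.x.round(4),"res",r.fun.round(2))
def edges(f,u=322):
    c=cv2.imread(f).astype(int).sum(2)[:,u]//3;return [(v,int(c[v-1]),int(c[v+1])) for v in range(25,380) if abs(c[v+1]-c[v-1])>18]
print(edges("pics/w3.png",318)); print(edges("pics/w4.png",318))
fit("w5",s["tool_pos"],s["orientation"],[26,177.5,270.5,336.5])
fit("w3",[.4831,-.0397,.1902],[3.14,.523,-2.987],[50.5,191,262,328])
E
```

```text
[(26, 109, 149), (28, 149, 106), (29, 139, 94), (31, 94, 139), (32, 107, 162), (33, 139, 168), (49, 169, 188), (50, 168, 211), (51, 188, 211), (88, 212, 149), (89, 197, 149), (155, 141, 175), (156, 142, 211), (157, 175, 211), (176, 210, 140), (177, 193, 139), (190, 138, 107), (191, 129, 101), (261, 100, 124), (262, 105, 144), (263, 124, 144), (294, 144, 171), (310, 171, 194), (311, 170, 221), (312, 194, 222), (335, 222, 197), (336, 222, 60), (337, 197, 61), (340, 59, 19), (341, 48, 20)]
[(30, 88, 111), (33, 113, 74), (34, 102, 72), (38, 73, 158), (39, 71, 210), (40, 158, 210), (91, 213, 146), (92, 197, 146), (162, 157, 183), (163, 156, 213), (164, 183, 213), (172, 213, 156), (173, 198, 156), (184, 138, 108), (185, 130, 103), (265, 101, 126), (266, 108, 145), (267, 126, 146), (294, 144, 171), (295, 154, 173), (313, 169, 195), (314, 170, 222), (315, 195, 221), (336, 220, 159), (337, 209, 58), (338, 159, 57), (340, 57, 17), (341, 51, 23)]
w5 x,z,theta [-0.0058 -0.0042  0.1304] res [ 0.04 -0.09 -0.01  0.04]
w3 x,z,theta [-0.0332  0.0108  0.0358] res [ 1.4  -2.73 -0.54  1.26]
```

```bash
cat >> h.py <<'E'
from scipy.optimize import least_squares
_R0=R.from_euler('xyz',[3.139,.518,-2.986]).as_matrix()
def fit(vs,pos=None,ori=None):
    s=get_state();Rt=R.from_euler('xyz',s["orientation"]).as_matrix();K,p,Q=cam("wrist")
    Rr=Rt.T@Q; pr=Rt.T@(p-s["tool_pos"])
    if pos is None: pos,ori=s["tool_pos"],s["orientation"]
    Rw=R.from_euler('xyz',ori).as_matrix();Q=Rw@Rr;p=np.array(pos)+Rw@pr
    F=np.array([[-.130,.036],[-.036,.036],[-.036,.14],[0,.14]])
    def pj(X): q=K@(Q.T@(C+MB@X-p));return q[1]/q[2]
    def res(t):
        c,sn=np.cos(t[2]),np.sin(t[2])
        return [pj(np.array([t[0]+c*x+sn*z,-.003,t[1]-sn*x+c*z]))-v for (x,z),v in zip(F,vs)]
    r=least_squares(res,[0,0,0],x_scale=[.01,.01,.1]);print("fit x,z,theta",r.x.round(4),"res",r.fun.round(2))
E
python3 - <<'E'
from h import *
fit([26,177.5,270.5,336.7])
fit([50,190.5,262,336.3],[.4831,-.0397,.1902],[3.14,.523,-2.987])
fit([39,184.5,266,337],[.5154,-.034,.1839],[3.141,.52,-2.985])
E
```

```text
fit x,z,theta [-0.0057 -0.004   0.1294] res [ 0.01 -0.03 -0.    0.01]
fit x,z,theta [-0.0323  0.0191  0.0016] res [ 0.07 -0.13 -0.02  0.06]
fit x,z,theta [-0.0144 -0.0031  0.0608] res [ 0.03 -0.05 -0.01  0.02]
```

The fit is good: the baseline tilt was 0.0016, and now the square is tilted 0.129 rad with its foot tip up. Heel friction turned it in the pads. The roof already reads near square, so I'll ease off, rotate the tool by −0.129 and re-approach without sole friction.

>>> send_rows(motion=[0.01,-0.0025,-0.0004,0.0003,0,0,0,0.01,-0.0024,-0.0003,0.0003,0,0,0,0.01,0,0,0,0.005,-0.032,0,0.01,0,0,0,0.005,-0.032,0,0.01,0,0,0,0.005,-0.032,0,0.01,0,0,0,0.005,-0.032,0,0.01,0,0,0,0,0,0,0.01,0,0,0,0,0,0])

```text
time: 16.4
tool_pos: [0.5268, -0.0319, 0.1937]
orientation: [3.14, 0.651, -2.987]
wrist_force: [-4.6, 0.2, -4.8]
opening: 0.015
grasp_force: 60.6
```

```bash
cat >> h.py <<'E'
def edg(f,us=(316,322)):
    a=get_image("wrist");cv2.imwrite(f,a);g=a.astype(int).sum(2)/3
    d=np.abs(g[2:]-g[:-2])
    for u in us: print(u,[(v+1,int(g[v,u]),int(g[v+2,u])) for v in range(1,379) if d[v,u]>15 and d[v,u]>=d[v-1,u] and d[v,u]>d[v+1,u]])
    for u in (250,265,390): print("corner",u,205+np.argmax(d[204:245,u]),end=' ')
    for u in (200,440): print("free",u,261+np.argmax((g[2:]-g[:-2])[260:330,u]),end=' ')
    print()
E
python3 - <<'E'
from h import *
st();edg("pics/w6.png")
E
```

```text
edge x 0.0095 y -0.0025 sole z -0.0000 F [-6.4  0.9 -1.9] T [-0.01  1.65 -0.01]
rot err [ 0.0023 -0.1276  0.0008] 0.015045907283548968 16.4
316 [(13, 154, 102), (26, 102, 195), (52, 211, 147), (135, 143, 212), (160, 212, 155), (178, 134, 106), (270, 107, 146), (288, 149, 175), (304, 170, 222), (336, 223, 133), (340, 126, 22)]
322 [(21, 150, 109), (26, 105, 195), (53, 210, 146), (119, 142, 212), (166, 212, 156), (169, 157, 138), (178, 134, 107), (270, 107, 147), (285, 148, 174), (308, 174, 222), (336, 222, 132), (340, 125, 24)]
corner 250 233 corner 265 229 corner 390 242 free 200 283 free 440 282
```

```bash
python3 - <<'E'
from h import *
fit([26,178,270.3,336.5])
g=cv2.imread("pics/w6.png").astype(int).sum(2)/3
for u in(250,265,390): print([int(x) for x in g[196:236:1,u]])
def B(u,v,z):
    p,d=ray("wrist",u,v);p=MB.T@(p-C);d=MB.T@d;return (p+d*(z-p[2])/d[2]).round(4)
for v in(203,205,207): print(v,B(265,v,-.003))
print(B(200,283,.101),B(440,283,.101))
E
```

```text
fit x,z,theta [ 0.0051  0.0002 -0.0053] res [ 0.2  -0.42 -0.06  0.18]
[103, 104, 102, 102, 102, 102, 99, 86, 78, 80, 79, 81, 82, 82, 81, 82, 81, 81, 81, 81, 84, 84, 85, 82, 80, 79, 78, 76, 78, 77, 75, 77, 76, 79, 81, 85, 85, 82, 79, 76]
[97, 98, 98, 99, 99, 98, 95, 85, 79, 80, 80, 81, 81, 80, 80, 81, 79, 78, 79, 81, 84, 82, 84, 83, 80, 78, 77, 76, 76, 76, 76, 75, 76, 78, 84, 84, 84, 83, 78, 77]
[100, 100, 100, 100, 99, 100, 96, 86, 78, 76, 75, 76, 75, 71, 72, 73, 74, 72, 73, 75, 76, 77, 76, 74, 74, 77, 78, 77, 74, 76, 78, 78, 78, 78, 78, 80, 77, 76, 76, 75]
203 [ 0.0078 -0.0513 -0.003 ]
205 [ 0.0098 -0.0515 -0.003 ]
207 [ 0.0118 -0.0517 -0.003 ]
[ 0.0087 -0.0707  0.101 ] [0.0089 0.0662 0.101 ]
```

>>> send_rows(motion=[0.01,-0.0017,-0.0003,-0.001,0,0,0,0.01,0,0,0,0,0,0])

```text
time: 16.7
tool_pos: [0.5261, -0.0325, 0.1937]
orientation: [3.141, 0.654, -2.987]
wrist_force: [-1.4, 0.4, -5.0]
opening: 0.0155
grasp_force: 60.5
```

```bash
python3 - <<'E'
from h import *
st();edg("pics/w7.png",(322,))
E
```

```text
edge x 0.0088 y -0.0029 sole z 0.0004 F [-3.7  0.6 -3.6] T [0.1  1.   0.03]
rot err [ 0.0013 -0.1302  0.0008] 0.01545618320648047 16.7
322 [(22, 152, 110), (27, 101, 208), (54, 210, 146), (117, 142, 212), (167, 212, 138), (178, 137, 107), (270, 107, 147), (286, 149, 173), (310, 173, 221), (336, 222, 133), (340, 125, 23)]
corner 250 229 corner 265 229 corner 390 243 free 200 283 free 440 283
```

>>> send_rows(motion=[0.01,-0.0013,-0.0002,-0.0007,0,0,0,0.01,0,0,0,0,0,0,0.01,0,0,0,0,0,0])

```text
time: 17.12
tool_pos: [0.5247, -0.0328, 0.193]
orientation: [3.141, 0.654, -2.987]
wrist_force: [0.2, 0.1, -3.0]
opening: 0.0151
grasp_force: 60.5
```

```bash
python3 - <<'E'
from h import *
st();edg("pics/w8.png",(322,))
g=cv2.imread("pics/w8.png").astype(int).sum(2)/3
for u in(250,390): print([int(x) for x in g[196:212:1,u]])
E
```

```text
edge x 0.0072 y -0.0030 sole z 0.0005 F [-1.3  0.1 -2.8] T [-0.02  0.64 -0.02]
rot err [ 0.0011 -0.1301  0.0007] 0.015068278026592314 17.125
322 [(4, 84, 150), (21, 152, 100), (27, 99, 196), (53, 210, 147), (116, 143, 212), (121, 212, 158), (126, 158, 212), (169, 212, 138), (178, 139, 108), (270, 110, 146), (285, 148, 174), (309, 173, 222), (336, 222, 132), (340, 126, 22)]
corner 250 205 corner 265 205 corner 390 205 free 200 285 free 440 285 
[104, 103, 103, 102, 103, 103, 104, 102, 99, 86, 79, 81, 80, 83, 82, 82]
[101, 101, 100, 101, 102, 100, 101, 100, 95, 84, 77, 76, 75, 75, 75, 72]
```

```bash
python3 - <<'E'
from h import *
fit([26.7,178,270.2,336.4]); fit([26.5,178,270,336.4])
def B(u,v,z):
    p,d=ray("wrist",u,v);p=MB.T@(p-C);d=MB.T@d;return (p+d*(z-p[2])/d[2]).round(4)
print(B(265,204.8,-.003),B(390,204.8,-.003),B(200,284.6,.101),B(440,284.6,.101))
E
```

```text
fit x,z,theta [ 0.0032  0.0005 -0.0083] res [ 0.1  -0.22 -0.03  0.09]
fit x,z,theta [ 0.0031  0.0007 -0.0095] res [ 0.12 -0.26 -0.04  0.11]
[ 0.0076 -0.0523 -0.003 ] [ 0.0078  0.0614 -0.003 ] [ 0.0079 -0.0718  0.101 ] [0.0081 0.0661 0.101 ]
```

>>> send_rows(motion=[0.01,0,0,0,-0.0046,0.03,0,0.01,0,0,0,-0.0046,0.03,0,0.01,0.0013,0.0002,0.00075,0,0,0,0.01,0.0013,0.0002,0.00075,0,0,0,0.01,0,0,0,0,0,0,0.01,0,0,0,0,0,0])

```text
time: 17.92
tool_pos: [0.5268, -0.0321, 0.194]
orientation: [3.14, 0.592, -2.987]
wrist_force: [0.5, 0.5, -1.9]
opening: 0.0153
grasp_force: 60.5
```

```bash
python3 - <<'E'
from h import *
st();edg("pics/w9.png",(322,))
E
```

```text
edge x 0.0096 y -0.0027 sole z 0.0002 F [-0.5  0.5 -1.9] T [-0.    0.51 -0.06]
rot err [ 0.0019 -0.0686  0.0004] 0.01531669410810041 17.925
322 [(10, 99, 73), (13, 87, 150), (27, 139, 197), (71, 212, 145), (139, 140, 214), (169, 214, 138), (178, 137, 107), (270, 109, 147), (293, 147, 169), (311, 170, 221), (336, 221, 131), (340, 122, 22)]
corner 250 209 corner 265 209 corner 390 209 free 200 283 free 440 283
```

>>> send_rows(motion=[0.01,0.0004,0.0001,0.00025,0,0,0,0.01,0,0,0,0,0,0])

```text
time: 18.23
tool_pos: [0.5274, -0.0321, 0.1944]
orientation: [3.14, 0.592, -2.987]
wrist_force: [0.4, -0.1, -3.6]
opening: 0.0154
grasp_force: 60.5
```

>>> send_rows(motion=[0.01,0.0004,0.0001,0.00025,0,0,0,0.01,0,0,0,0,0,0])

```text
time: 18.48
tool_pos: [0.5278, -0.032, 0.1947]
orientation: [3.14, 0.592, -2.987]
wrist_force: [0.8, -0.1, -2.1]
opening: 0.0154
grasp_force: 60.5
```

>>> send_rows(motion=[0.01,0.0004,0.0001,0.00025,0,0,0,0.01,0,0,0,0,0,0])

```text
time: 18.73
tool_pos: [0.5282, -0.0319, 0.1949]
orientation: [3.14, 0.592, -2.987]
wrist_force: [0.2, -0.9, -3.8]
opening: 0.0152
grasp_force: 60.5
```

>>> send_rows(motion=[0.01,0.0004,0.0001,0.00025,0,0,0,0.01,0,0,0,0,0,0])

```text
time: 18.98
tool_pos: [0.5286, -0.0318, 0.1952]
orientation: [3.14, 0.592, -2.987]
wrist_force: [-0.0, -0.3, -3.6]
opening: 0.0154
grasp_force: 60.5
```

>>> send_rows(motion=[0.01,0.0004,0.0001,0.00025,0,0,0,0.01,0,0,0,0,0,0])

```text
time: 19.23
tool_pos: [0.529, -0.0317, 0.1954]
orientation: [3.14, 0.592, -2.987]
wrist_force: [0.5, 0.2, -2.6]
opening: 0.0156
grasp_force: 60.5
```

>>> send_rows(motion=[0.01,0.0004,0.0001,0.00025,0,0,0,0.01,0,0,0,0,0,0])

```text
time: 19.48
tool_pos: [0.5291, -0.0316, 0.1954]
orientation: [3.14, 0.592, -2.987]
wrist_force: [-2.3, -0.5, -2.3]
opening: 0.0153
grasp_force: 60.6
```

```bash
python3 - <<'E'
from h import *
st();edg("pics/w10.png",(322,))
E
```

```text
edge x 0.0124 y -0.0025 sole z 0.0003 F [-3.2 -0.2 -0.8] T [-0.13  0.86 -0.04]
rot err [ 0.0018 -0.0681  0.0006] 0.015258400888039095 19.475
322 [(5, 100, 77), (8, 73, 138), (25, 150, 107), (27, 107, 197), (74, 212, 145), (138, 140, 209), (168, 213, 138), (178, 137, 107), (270, 109, 146), (292, 148, 172), (310, 172, 221), (336, 221, 131), (340, 122, 18)]
corner 250 206 corner 265 206 corner 390 206 free 200 279 free 440 279
```

The roof's angle is uncertain. I'll back off and set the square flat on the back board, then release and re-grip it with the tool squared, so that its tilt is exactly zero relative to the board.

>>> send_rows(motion=[0.01,-0.0026,-0.0004,-0.0015,0,0,0,0.01,-0.0026,-0.0004,-0.0015,0,0,0,0.01,-0.0026,-0.0004,-0.0015,0,0,0,0.01,-0.0026,-0.0004,-0.0015,0,0,0,0.01,-0.0026,-0.0004,-0.0015,0,0,0,0.01,-0.0026,-0.0004,-0.0015,0,0,0,0.01,0,0,0,0.004,-0.026,0,0.01,0,0,0,0.004,-0.026,0,0.01,0.001,0.00015,-0.0017,0,0,0,0.01,0,0,0,0,0,0])

```text
time: 20.78
tool_pos: [0.5148, -0.034, 0.1849]
orientation: [3.14, 0.644, -2.987]
wrist_force: [0.3, 0.9, -2.8]
opening: 0.0157
grasp_force: 60.5
```

```bash
python3 - <<'E'
from h import *
st();edg("pics/w11.png",(322,))
E
```

```text
edge x -0.0054 y -0.0027 sole z -0.0016 F [-1.1  0.9 -2.7] T [-0.05  0.61 -0.01]
rot err [ 0.0015 -0.1208  0.0005] 0.015689978734972607 20.775
322 [(4, 104, 86), (6, 86, 112), (18, 112, 79), (24, 85, 56), (27, 73, 197), (56, 211, 147), (125, 143, 213), (168, 213, 151), (178, 139, 108), (270, 111, 146), (285, 149, 171), (310, 172, 222), (336, 222, 131), (340, 127, 25)]
corner 250 219 corner 265 219 corner 390 206 free 200 280 free 440 329
```

Lower 1 mm more, then in 0.5 mm steps to touch.

>>> send_rows(motion=[0.01,0.0004,0.0001,-0.0007,0,0,0,0.01,0,0,0,0,0,0])

```text
time: 21.08
tool_pos: [0.5154, -0.0338, 0.1844]
orientation: [3.141, 0.645, -2.986]
wrist_force: [0.3, -0.0, -1.7]
opening: 0.0151
grasp_force: 60.7
```

>>> send_rows(motion=[0.01,0.0003,0,-0.0005,0,0,0,0.01,0,0,0,0,0,0])

```text
time: 21.32
tool_pos: [0.5159, -0.0339, 0.1843]
orientation: [3.141, 0.646, -2.987]
wrist_force: [-1.4, -0.1, 3.1]
opening: 0.0153
grasp_force: 61.3
```

>>> send_rows(motion=[0.01,0.0003,0,-0.0005,0,0,0,0.01,0,0,0,0,0,0])

```text
time: 21.58
tool_pos: [0.5163, -0.0339, 0.1843]
orientation: [3.141, 0.647, -2.986]
wrist_force: [-4.5, -0.2, 6.7]
opening: 0.0154
grasp_force: 62.3
```

>>> send_rows(motion=[0.035,0,0,0,0,0,0,0.035,0,0,0,0,0,0,0.035,0,0,0,0,0,0,0.035,-0.001,-0.0002,-0.0005,-0.0092,0.0597,0,0.035,-0.001,-0.0002,-0.0005,-0.0092,0.0597,0,0.035,0,0,0,0,0,0,0.035,0,0,0,0,0,0])

```text
time: 22.45
tool_pos: [0.5135, -0.0337, 0.1818]
orientation: [3.139, 0.524, -2.987]
wrist_force: [-0.5, 0.2, -0.7]
opening: 0.0351
grasp_force: 0.0
```

```bash
python3 - <<'E'
from h import *
st();edg("pics/w12.png",(316,322,))
E
```

```text
edge x -0.0081 y -0.0022 sole z -0.0036 F [-0.7  0.2 -0.4] T [0.02 0.19 0.05]
rot err [ 0.0027 -0.0008  0.0005] 0.035084188362437006 22.45
316 [(21, 167, 105), (31, 105, 84), (33, 84, 111), (39, 114, 74), (48, 66, 179), (84, 213, 151), (190, 135, 99), (262, 99, 144), (296, 145, 169), (304, 174, 221), (337, 222, 58), (340, 59, 22)]
322 [(22, 167, 104), (31, 104, 85), (33, 85, 111), (49, 110, 212), (85, 214, 151), (177, 141, 157), (183, 157, 140), (190, 137, 101), (262, 101, 144), (296, 141, 169), (309, 168, 222), (337, 221, 59), (340, 60, 21)]
corner 250 235 corner 265 235 corner 390 205 free 200 276 free 440 264
```

```bash
python3 - <<'E'
from h import *
fit([48.5,190,262,336.8])
g=cv2.imread("pics/w12.png").astype(int).sum(2)/3
for u in(245,255,265,390,400): print(u,228+np.argmax(np.abs(g[229:245,u]-g[227:243,u])))
for u in(190,200,440,455): print(u,[int(x) for x in g[262:300,u]])
def B(u,v,z):
    p,d=ray("wrist",u,v);p=MB.T@(p-C);d=MB.T@d;return (p+d*(z-p[2])/d[2]).round(4)
for v in(234.5,235.5):print(B(260,v,-.003),B(395,v,-.003))
E
```

```text
fit x,z,theta [-0.0105 -0.0028  0.0019] res [ 0.09 -0.18 -0.03  0.07]
245 235
255 235
265 235
390 235
400 235
190 [106, 106, 107, 106, 108, 109, 109, 110, 110, 111, 111, 110, 112, 112, 112, 149, 185, 185, 185, 186, 186, 186, 186, 167, 73, 24, 21, 21, 23, 21, 23, 23, 21, 20, 23, 23, 23, 21]
200 [106, 106, 106, 107, 107, 108, 108, 108, 110, 110, 110, 111, 111, 110, 131, 168, 186, 187, 186, 161, 22, 23, 19, 23, 22, 20, 23, 26, 31, 34, 35, 30, 21, 22, 21, 22, 20, 23]
440 [112, 121, 154, 180, 184, 184, 186, 186, 181, 180, 186, 186, 170, 99, 86, 74, 76, 83, 82, 74, 54, 25, 22, 21, 22, 19, 21, 24, 25, 29, 30, 23, 25, 18, 22, 22, 20, 23]
455 [121, 119, 117, 116, 115, 113, 111, 110, 109, 108, 105, 96, 84, 85, 85, 86, 87, 86, 85, 85, 83, 83, 85, 84, 88, 92, 98, 102, 104, 95, 71, 21, 23, 24, 22, 20, 24, 24]
[ 0.0061 -0.0564 -0.003 ] [ 0.0063  0.0675 -0.003 ]
[ 0.0071 -0.0565 -0.003 ] [ 0.0074  0.0676 -0.003 ]
```

>>> send_rows(motion=[0.01,0,0,0,0,0,0,0.01,0,0,0,0,0,0,0.01,0,0,0,0,0,0,0.01,0,0,0,0,0,0,0.01,-0.0006,-0.0001,0.001,0,0,0,0.01,-0.0003,0,0.0006,0,0,0,0.01,0,0,0,0,0,0])

```text
time: 23.38
tool_pos: [0.5127, -0.0341, 0.1837]
orientation: [3.14, 0.524, -2.987]
wrist_force: [-0.9, 0.0, -2.3]
opening: 0.0151
grasp_force: 58.4
```

```bash
python3 - <<'E'
from h import *
st();edg("pics/w13.png",(316,322,))
def B(u,v,z):
    p,d=ray("wrist",u,v);p=MB.T@(p-C);d=MB.T@d;return (p+d*(z-p[2])/d[2]).round(4)
print(B(190,277.2,.101),B(195,276.7,.101))
E
```

```text
edge x -0.0078 y -0.0025 sole z -0.0016 F [-1.9  0.2 -1.6] T [-0.    0.46  0.02]
rot err [ 0.0021 -0.0001  0.0004] 0.015110831228816147 23.375
316 [(22, 167, 105), (34, 90, 115), (40, 112, 74), (49, 85, 210), (88, 213, 159), (159, 143, 211), (174, 210, 139), (190, 136, 101), (262, 100, 144), (296, 144, 170), (309, 173, 217), (337, 210, 57), (340, 58, 22)]
322 [(23, 167, 105), (34, 92, 115), (49, 85, 211), (89, 213, 149), (148, 143, 212), (181, 211, 140), (190, 135, 101), (262, 100, 144), (293, 144, 168), (318, 174, 219), (337, 211, 61), (340, 59, 22)]
corner 250 234 corner 265 234 corner 390 222 free 200 276 free 440 263 
[-0.0144 -0.074   0.101 ] [-0.0147 -0.0712  0.101 ]
```

```bash
python3 - <<'E'
import cv2
a=cv2.imread("pics/w13.png");cv2.imwrite("pics/w13c.png",cv2.resize(a[20:380,130:510],None,fx=1.66,fy=1.66,interpolation=cv2.INTER_CUBIC))
E
```

```text
(no output)
```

View pics/w13c.png

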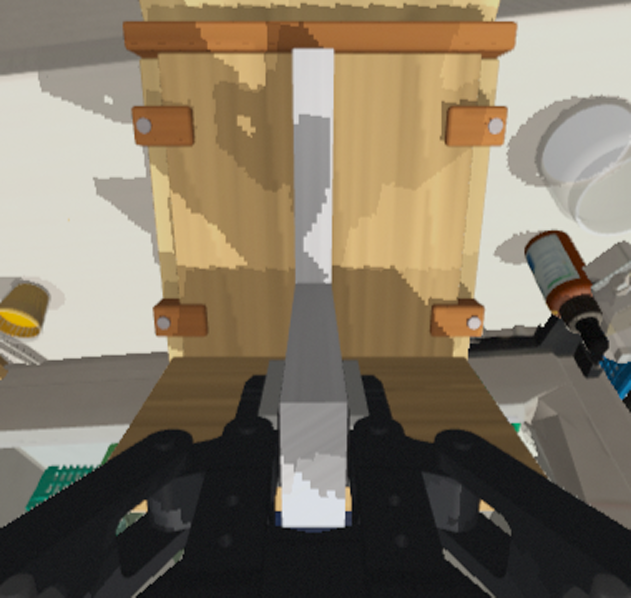

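The view shows the square flat near the lip, clear of the roof: corner line at crop row 358, roof's free edge at about row 508. I'll re-approach while hovering 1–2 mm above the board.

>>> send_rows(motion=[0.01,0.0013,0.0002,0.00075,0,0,0,0.01,0.0013,0.0002,0.00075,0,0,0,0.01,0.0013,0.0002,0.00075,0,0,0,0.01,0.0013,0.0002,0.00075,0,0,0,0.01,0.0013,0.0002,0.00075,0,0,0,0.01,0.0013,0.0002,0.00075,0,0,0,0.01,0.0013,0.0002,0.00075,0,0,0,0.01,0.0013,0.0002,0.00075,0,0,0,0.01,0,0,0,0,0,0,0.01,0,0,0,0,0,0])

```text
time: 24.68
tool_pos: [0.5232, -0.0326, 0.1898]
orientation: [3.14, 0.524, -2.987]
wrist_force: [-0.3, -0.5, -3.4]
opening: 0.0155
grasp_force: 58.4
```

```bash
python3 - <<'E'
from h import *
st();edg("pics/w14.png",(316,322))
E
```

```text
edge x 0.0044 y -0.0026 sole z -0.0016 F [-2.  -0.5 -2.8] T [-0.05  0.5  -0.04]
rot err [ 0.0018 -0.0004  0.0005] 0.01550423153510373 24.675
316 [(4, 167, 103), (15, 97, 114), (31, 99, 74), (34, 86, 153), (38, 154, 112), (49, 115, 209), (86, 212, 149), (157, 142, 211), (172, 210, 155), (175, 155, 139), (190, 135, 100), (262, 104, 143), (294, 141, 172), (311, 170, 220), (337, 209, 56), (340, 56, 22)]
322 [(5, 166, 103), (15, 97, 114), (31, 101, 73), (34, 81, 150), (49, 156, 211), (87, 212, 148), (146, 142, 211), (181, 210, 149), (190, 135, 100), (262, 104, 142), (295, 140, 168), (316, 172, 221), (337, 210, 55), (340, 56, 21)]
corner 250 222 corner 265 222 corner 390 208 free 200 267 free 440 293
```

>>> send_rows(motion=[0.01,0.0009,0.00013,0.0005,0,0,0,0.01,0,0,0,0,0,0])

```text
time: 24.98
tool_pos: [0.5243, -0.0326, 0.1904]
orientation: [3.14, 0.524, -2.987]
wrist_force: [0.1, 0.2, -2.0]
opening: 0.0152
grasp_force: 58.4
```

>>> send_rows(motion=[0.01,0.0005,0.0001,0.0003,0,0,0,0.01,0,0,0,0,0,0])

```text
time: 25.22
tool_pos: [0.5247, -0.0324, 0.1907]
orientation: [3.14, 0.524, -2.987]
wrist_force: [0.7, -1.1, -3.3]
opening: 0.0153
grasp_force: 58.4
```

>>> send_rows(motion=[0.01,0.0005,0.0001,0.0003,0,0,0,0.01,0,0,0,0,0,0])

```text
time: 25.48
tool_pos: [0.5252, -0.0323, 0.191]
orientation: [3.14, 0.524, -2.987]
wrist_force: [-0.4, 0.8, -1.8]
opening: 0.0154
grasp_force: 58.4
```

>>> send_rows(motion=[0.01,0.0005,0.0001,0.0003,0,0,0,0.01,0,0,0,0,0,0])

```text
time: 25.72
tool_pos: [0.5255, -0.0322, 0.1911]
orientation: [3.14, 0.524, -2.987]
wrist_force: [-0.3, -0.1, -3.0]
opening: 0.0153
grasp_force: 58.4
```

>>> send_rows(motion=[0.01,0.0005,0.0001,0.0003,0,0,0,0.01,0,0,0,0,0,0])

```text
time: 25.98
tool_pos: [0.5258, -0.0321, 0.1912]
orientation: [3.14, 0.523, -2.987]
wrist_force: [-3.6, -0.9, -4.2]
opening: 0.0154
grasp_force: 58.6
```

>>> send_rows(motion=[0.01,0.0005,0.0001,0.0003,0,0,0,0.01,0,0,0,0,0,0])

```text
time: 26.22
tool_pos: [0.5261, -0.0319, 0.1913]
orientation: [3.14, 0.523, -2.987]
wrist_force: [-4.3, -1.3, -3.0]
opening: 0.0155
grasp_force: 58.7
```

```bash
python3 - <<'E'
from h import *
st();edg("pics/w15.png",(316,322))
E
```

```text
edge x 0.0077 y -0.0024 sole z -0.0017 F [-5.3 -0.6 -0.4] T [-0.31  1.58 -0.01]
rot err [0.0022 0.001  0.0007] 0.01548664476148805 26.225
316 [(9, 89, 107), (26, 101, 75), (29, 74, 148), (38, 152, 111), (48, 102, 210), (88, 212, 149), (159, 141, 210), (174, 210, 139), (189, 138, 108), (262, 99, 138), (296, 144, 169), (312, 169, 217), (337, 209, 57), (340, 56, 24)]
322 [(10, 98, 114), (26, 101, 74), (29, 76, 143), (48, 149, 210), (89, 212, 148), (148, 142, 212), (180, 211, 138), (189, 138, 107), (262, 100, 137), (293, 144, 168), (317, 172, 218), (337, 210, 56), (340, 55, 23)]
corner 250 206 corner 265 218 corner 390 205 free 200 289 free 440 288
```

>>> send_rows(motion=[0.01,-0.0016,-0.0002,0.0008,0,0,0,0.01,0,0,0,-0.0046,0.0296,0,0.01,0,0,0,-0.0046,0.0296,0,0.01,0.0009,0.00013,0.0005,0,0,0,0.01,0,0,0,0,0,0,0.01,0,0,0,0,0,0])

```text
time: 27.02
tool_pos: [0.526, -0.032, 0.1932]
orientation: [3.14, 0.465, -2.987]
wrist_force: [0.0, -0.3, -3.0]
opening: 0.0154
grasp_force: 58.7
```

>>> send_rows(motion=[0.01,0.0005,0.0001,0.0003,0,0,0,0.01,0,0,0,0,0,0])

```text
time: 27.28
tool_pos: [0.5265, -0.032, 0.1935]
orientation: [3.14, 0.464, -2.987]
wrist_force: [-0.8, 0.1, -3.2]
opening: 0.0153
grasp_force: 58.7
```

>>> send_rows(motion=[0.01,0.0005,0.0001,0.0003,0,0,0,0.01,0,0,0,0,0,0])

```text
time: 27.52
tool_pos: [0.5269, -0.0319, 0.1937]
orientation: [3.14, 0.464, -2.987]
wrist_force: [-1.3, -0.1, -1.7]
opening: 0.0154
grasp_force: 58.7
```

```bash
python3 - <<'E'
from h import *
st()
E
```

```text
edge x 0.0096 y -0.0025 sole z -0.0001 F [-2.   0.1 -0.9] T [-0.04  0.59 -0.03]
rot err [0.0019 0.0596 0.0004] 0.015388344143594183 27.525
```

>>> send_rows(motion=[0.01,0.0003,5e-05,0.0002,0,0,0,0.01,0,0,0,0,0,0])

```text
time: 27.78
tool_pos: [0.5269, -0.0318, 0.1937]
orientation: [3.14, 0.463, -2.987]
wrist_force: [-1.8, -1.7, -3.5]
opening: 0.0151
grasp_force: 58.7
```

>>> send_rows(motion=[0.01,0.0003,5e-05,0.0002,0,0,0,0.01,0,0,0,0,0,0])

```text
time: 28.02
tool_pos: [0.5274, -0.0318, 0.194]
orientation: [3.14, 0.464, -2.987]
wrist_force: [-3.1, -2.0, -3.1]
opening: 0.0155
grasp_force: 58.7
```

```bash
python3 - <<'E'
from h import *
st()
E
```

```text
edge x 0.0102 y -0.0024 sole z -0.0001 F [-4.5 -1.5 -1. ] T [-0.17  0.88  0.03]
rot err [0.002  0.0599 0.0004] 0.015480765020344699 28.025
```

The contact probes show the heel touching at edge x≈0.0073 and the free edge touching at ≈0.0100. The roof therefore stands about +0.028 rad, which is too close to the limit. I'll park the square on the back board, nudge the roof back by about 2.5 mm with closed fingers from behind, then redo the press.

>>> send_rows(motion=[0.01,-0.003,-0.0004,-0.0017,0,0,0,0.01,-0.003,-0.0004,-0.0017,0,0,0,0.01,-0.003,-0.0004,-0.0017,0.0046,-0.0296,0,0.01,-0.003,-0.0004,-0.0017,0.0046,-0.0296,0,0.01,0.001,0.0002,-0.0017,0,0,0,0.01,0.0003,0.0001,-0.0006,0,0,0,0.01,0.0001,0,-0.0003,0,0,0,0.01,0,0,0,0,0,0])

```text
time: 29.02
tool_pos: [0.5172, -0.033, 0.1848]
orientation: [3.14, 0.524, -2.987]
wrist_force: [0.4, 0.4, -2.7]
opening: 0.0155
grasp_force: 58.7
```

```bash
python3 - <<'E'
from h import *
st()
E
```

```text
edge x -0.0032 y -0.0021 sole z -0.0029 F [-1.   0.4 -2.6] T [0.01 0.53 0.03]
rot err [ 0.0019 -0.0005  0.0008] 0.015535640665169619 29.025
```

>>> send_rows(motion=[0.01,0.00035,5e-05,-0.0006,0,0,0,0.01,0,0,0,0,0,0,0.045,0,0,0,0,0,0,0.045,0,0,0,0,0,0,0.045,0,0,0,0,0,0,0.045,-0.005,-0.0008,0.0087,0,0,0,0.045,-0.0138,-0.0022,0.0243,0,0,0,0.045,-0.0197,-0.0031,0.0347,0,0,0,0,0.023,0.004,0.0135,0,0,0,0,0.0343,0.0053,0.02,0,0,0,0,0.0,0,0,0,0,0,0,0,0,0,0,0,0])

```text
time: 30.52
tool_pos: [0.5352, -0.0295, 0.2847]
orientation: [3.139, 0.523, -2.987]
wrist_force: [-0.7, -0.8, -1.0]
opening: 0.0002
grasp_force: 0.0
```

```bash
python3 - <<'E'
from h import *
st()
print((MB.T@(get_state()["tool_pos"]-C)).round(4))
a=get_image("wrist");cv2.imwrite("pics/w16.png",a);b=get_image("top")
cv2.imwrite("pics/c16.png",np.vstack([cv2.resize(a,(480,300)),cv2.resize(b[150:300,190:350],(480,300),interpolation=cv2.INTER_CUBIC)]))
E
```

```text
edge x 0.0625 y -0.0013 sole z 0.0745 F [-1.2 -0.7 -0.4] T [-0.02  0.29 -0.03]
rot err [0.0026 0.0009 0.0008] 0.00015414040523376813 30.525
[ 0.0445 -0.0013  0.1703]
```

View pics/c16.png

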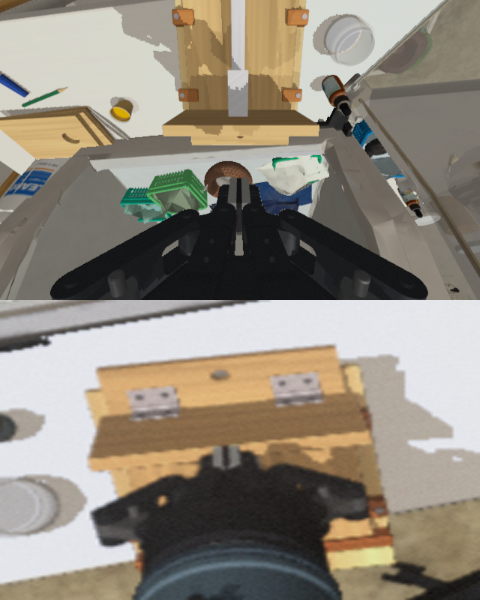

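The wrist view shows the square standing on the back board and the roof's free edge in front of the closed fingers. In the top view the fingers sit just behind that edge, at (225,455). I'll lower behind the roof.

>>> send_rows(motion=[0,0.0111,0.0017,-0.018,0,0,0,0,0.0111,0.0017,-0.018,0,0,0,0,0.0111,0.0017,-0.018,0,0,0,0,0.0111,0.0017,-0.018,0,0,0,0,0,0,0,0,0,0,0,-0.0026,-0.0004,-0.0015,0,0,0,0,-0.0026,-0.0004,-0.0015,0,0,0,0,-0.0026,-0.0004,-0.0015,0,0,0,0,0,0,0,0,0,0])

```text
time: 31.75
tool_pos: [0.5724, -0.0243, 0.2091]
orientation: [3.14, 0.524, -2.987]
wrist_force: [0.4, -2.0, 0.7]
opening: 0.0
grasp_force: 0.0
```

```bash
python3 - <<'E'
from h import *
st()
print((MB.T@(get_state()["tool_pos"]-C)).round(4))
E
```

```text
edge x 0.0573 y -0.0020 sole z -0.0098 F [ 0.4 -2.1  0.6] T [-0.01  0.23  0.04]
rot err [ 0.0015 -0.0008  0.0003] 2.5466018574578714e-05 31.75
[ 0.0393 -0.002   0.086 ]
```

Step in −x until contact (positive Fx).

>>> send_rows(motion=[0,-0.0017,-0.0003,-0.001,0,0,0,0,0,0,0,0,0,0])

```text
time: 32.0
tool_pos: [0.5709, -0.0245, 0.2078]
orientation: [3.14, 0.524, -2.987]
wrist_force: [1.0, 0.3, 0.1]
opening: -0.0001
grasp_force: 0.0
```

>>> send_rows(motion=[0,-0.0013,-0.0002,-0.00075,0,0,0,0,0,0,0,0,0,0])

```text
time: 32.25
tool_pos: [0.5696, -0.0247, 0.2069]
orientation: [3.14, 0.524, -2.987]
wrist_force: [0.5, -0.8, -0.7]
opening: -0.0001
grasp_force: 0.0
```

>>> send_rows(motion=[0,-0.0009,-0.0001,-0.0005,0,0,0,0,0,0,0,0,0,0])

```text
time: 32.5
tool_pos: [0.5688, -0.0248, 0.2065]
orientation: [3.14, 0.524, -2.987]
wrist_force: [-0.4, 0.2, -0.5]
opening: 0.0001
grasp_force: 0.0
```

>>> send_rows(motion=[0,-0.0009,-0.0001,-0.0005,0,0,0,0,0,0,0,0,0,0])

```text
time: 32.75
tool_pos: [0.5679, -0.0249, 0.206]
orientation: [3.14, 0.524, -2.987]
wrist_force: [-0.8, 0.2, -0.0]
opening: -0.0001
grasp_force: 0.0
```

```bash
python3 - <<'E'
from h import *
st()
print((MB.T@(get_state()["tool_pos"]-C)).round(4))
E
```

```text
edge x 0.0517 y -0.0019 sole z -0.0102 F [-0.7  0.4  0.4] T [ 0.07  0.24 -0.03]
rot err [ 0.0018 -0.0004  0.0004] -6.424801875630787e-05 32.75
[ 0.0337 -0.0019  0.0856]
```

>>> send_rows(motion=[0,-0.0005,-0.0001,-0.0003,0,0,0,0,0,0,0,0,0,0])

```text
time: 33.0
tool_pos: [0.5674, -0.025, 0.2058]
orientation: [3.14, 0.524, -2.987]
wrist_force: [0.6, -0.3, -0.4]
opening: 0.0002
grasp_force: 0.0
```

>>> send_rows(motion=[0,-0.0005,-0.0001,-0.0003,0,0,0,0,0,0,0,0,0,0])

```text
time: 33.25
tool_pos: [0.5669, -0.0251, 0.2054]
orientation: [3.14, 0.524, -2.987]
wrist_force: [0.7, 0.4, 0.4]
opening: -0.0001
grasp_force: 0.0
```

>>> send_rows(motion=[0,-0.0005,-0.0001,-0.0003,0,0,0,0,0,0,0,0,0,0])

```text
time: 33.5
tool_pos: [0.5665, -0.0252, 0.2052]
orientation: [3.14, 0.524, -2.987]
wrist_force: [0.1, 0.4, -0.1]
opening: 0.0001
grasp_force: 0.1
```

>>> send_rows(motion=[0,-0.0005,-0.0001,-0.0003,0,0,0,0,0,0,0,0,0,0])

```text
time: 33.75
tool_pos: [0.5662, -0.0253, 0.2051]
orientation: [3.14, 0.525, -2.987]
wrist_force: [2.9, 1.6, -0.2]
opening: 0.0002
grasp_force: 1.0
```

```bash
python3 - <<'E'
from h import *
st()
print((MB.T@(get_state()["tool_pos"]-C)).round(4))
E
```

```text
edge x 0.0498 y -0.0020 sole z -0.0101 F [ 2.6  1.1 -1.8] T [ 0.14 -0.1  -0.03]
rot err [ 0.0016 -0.0012  0.0004] 0.00015967408312843328 33.75
[ 0.0318 -0.002   0.0857]
```

>>> send_rows(motion=[0,-0.0009,-0.0001,-0.0005,0,0,0,0,-0.0009,-0.0001,-0.0005,0,0,0,0,0,0,0,0,0,0])

```text
time: 34.12
tool_pos: [0.5641, -0.0256, 0.2039]
orientation: [3.14, 0.524, -2.987]
wrist_force: [0.7, 0.1, -1.1]
opening: 0.0002
grasp_force: 0.9
```

```bash
python3 - <<'E'
from h import *
st()
print((MB.T@(get_state()["tool_pos"]-C)).round(4))
E
```

```text
edge x 0.0474 y -0.0020 sole z -0.0101 F [ 0.1 -0.  -1.3] T [ 0.03 -0.05 -0.05]
rot err [ 0.0016 -0.0006  0.0005] 0.00016031289765498715 34.125
[ 0.0294 -0.002   0.0857]
```

>>> send_rows(motion=[0,0.0035,0.0005,0.002,0,0,0,0,0.0034,0.0005,0.002,0,0,0,0,-0.0222,-0.0034,0.039,0,0,0,0,-0.0222,-0.0035,0.039,0,0,0,0.045,-0.0251,-0.0039,-0.0146,0,0,0,0.045,-0.0251,-0.0038,-0.0146,0,0,0,0.045,0,0,0,0,0,0,0.045,0,0,0,0,0,0,0.045,0.0137,0.0021,-0.0241,0,0,0,0.045,0.0137,0.0021,-0.0241,0,0,0,0.045,0.0138,0.0022,-0.0242,0,0,0,0.045,0,0,0,0,0,0])

```text
time: 35.62
tool_pos: [0.5181, -0.0319, 0.1829]
orientation: [3.137, 0.521, -2.987]
wrist_force: [0.1, 0.8, -1.2]
opening: 0.0449
grasp_force: 0.0
```

```bash
python3 - <<'E'
from h import *
st();edg("pics/w17.png",(316,322))
E
```

```text
edge x -0.0034 y -0.0012 sole z -0.0051 F [-0.4  0.8 -1.2] T [0.07 0.24 0.04]
rot err [0.0045 0.0022 0.0006] 0.04488268927575998 35.625
316 [(15, 167, 105), (24, 104, 88), (26, 88, 112), (39, 108, 74), (42, 70, 52), (45, 60, 101), (49, 113, 211), (84, 212, 149), (191, 137, 101), (264, 99, 133), (302, 151, 217), (340, 218, 33)]
322 [(16, 165, 105), (24, 103, 87), (26, 87, 112), (42, 104, 77), (45, 73, 144), (49, 153, 213), (85, 215, 151), (191, 140, 103), (264, 101, 135), (299, 144, 172), (307, 172, 211), (340, 210, 21)]
corner 250 232 corner 265 232 corner 390 232 free 200 319 free 440 261
```

>>> send_rows(motion=[0.01,0,0,0,0,0,0,0.01,0,0,0,0,0,0,0.01,0,0,0,0,0,0,0.01,0,0,0,0,0,0,0.01,-0.001,-0.0002,0.0019,0,0,0,0.01,0.0013,0.0002,0.00075,0,0,0,0.01,0.0013,0.0002,0.00075,0,0,0,0.01,0.0013,0.0002,0.00075,0,0,0,0.01,0.0013,0.0002,0.00075,0,0,0,0.01,0.0013,0.0002,0.00075,0,0,0,0.01,0.0009,0.0001,0.0005,0,0,0,0.01,0,0,0,0,0,0])

```text
time: 37.17
tool_pos: [0.5241, -0.0318, 0.1905]
orientation: [3.14, 0.524, -2.987]
wrist_force: [0.4, 0.0, -2.8]
opening: 0.0152
grasp_force: 58.4
```

```bash
python3 - <<'E'
from h import *
st();edg("pics/w18.png",(316,322))
E
```

```text
edge x 0.0056 y -0.0020 sole z -0.0015 F [-1.  -0.  -2.6] T [ 0.01  0.53 -0.  ]
rot err [ 0.0017 -0.0006  0.0006] 0.01519907473707436 37.175
316 [(2, 166, 113), (13, 93, 114), (29, 99, 75), (32, 76, 148), (40, 154, 101), (46, 100, 184), (87, 212, 159), (161, 142, 210), (170, 209, 140), (188, 135, 100), (258, 98, 143), (294, 141, 168), (312, 173, 216), (333, 220, 57), (340, 54, 23)]
322 [(3, 166, 103), (13, 94, 114), (29, 102, 74), (32, 76, 145), (47, 163, 210), (88, 211, 148), (141, 143, 158), (147, 157, 210), (179, 209, 138), (188, 133, 101), (258, 100, 143), (292, 141, 169), (316, 174, 221), (333, 221, 59), (340, 57, 22)]
corner 250 220 corner 265 220 corner 390 207 free 200 288 free 440 288
```

```bash
python3 - <<'E'
from h import *
fit([46.5,188,258.2,333])
fit([48.8,190,262,337],[.5232,-.0326,.1898],[3.14,.524,-2.987]) # w14, edge .0044
E
```

```text
fit x,z,theta [ 0.002  -0.0016  0.003 ] res [ 0.08 -0.16 -0.03  0.07]
fit x,z,theta [ 0.0023 -0.0007  0.0008] res [ 0.01 -0.01 -0.    0.01]
```

>>> send_rows(motion=[0.01,0.0009,0.00013,0.0005,0,0,0,0.01,0,0,0,0,0,0])

```text
time: 37.48
tool_pos: [0.525, -0.0317, 0.191]
orientation: [3.14, 0.524, -2.987]
wrist_force: [0.2, 0.3, -3.4]
opening: 0.0154
grasp_force: 58.4
```

>>> send_rows(motion=[0.01,0.0009,0.00013,0.0005,0,0,0,0.01,0,0,0,0,0,0])

```text
time: 37.72
tool_pos: [0.5259, -0.0316, 0.1915]
orientation: [3.14, 0.524, -2.987]
wrist_force: [-0.3, -0.3, -3.3]
opening: 0.0153
grasp_force: 58.4
```

>>> send_rows(motion=[0.01,0.0005,0.0001,0.0003,0,0,0,0.01,0,0,0,0,0,0])

```text
time: 37.98
tool_pos: [0.5264, -0.0315, 0.1918]
orientation: [3.14, 0.524, -2.987]
wrist_force: [-0.1, -0.3, -3.4]
opening: 0.0157
grasp_force: 58.4
```

>>> send_rows(motion=[0.01,0.0005,0.0001,0.0003,0,0,0,0.01,0,0,0,0,0,0])

```text
time: 38.22
tool_pos: [0.5266, -0.0314, 0.1918]
orientation: [3.14, 0.524, -2.987]
wrist_force: [-1.1, 0.4, -2.9]
opening: 0.0151
grasp_force: 58.4
```

>>> send_rows(motion=[0.01,0.0005,0.0001,0.0003,0,0,0,0.01,0,0,0,0,0,0])

```text
time: 38.48
tool_pos: [0.5269, -0.0312, 0.1919]
orientation: [3.14, 0.523, -2.987]
wrist_force: [-3.6, -1.2, -3.1]
opening: 0.0151
grasp_force: 58.6
```

```bash
python3 - <<'E'
from h import *
st()
E
```

```text
edge x 0.0088 y -0.0018 sole z -0.0017 F [-4.8 -0.7 -0.8] T [-0.21  1.27  0.02]
rot err [0.0021 0.0006 0.0006] 0.015080844969527081 38.475
```

>>> send_rows(motion=[0.01,0.0005,0.0001,-0.0009,0,0,0,0.01,0.0001,0,-0.0002,0,0,0,0.01,0,0,0,0,0,0])

```text
time: 38.85
tool_pos: [0.5275, -0.031, 0.1912]
orientation: [3.14, 0.523, -2.986]
wrist_force: [-8.3, -1.4, 0.5]
opening: 0.0155
grasp_force: 59.6
```

>>> send_rows(motion=[0.01,0.0002,0,-0.0004,0,0,0,0.01,0,0,0,0,0,0])

```text
time: 39.1
tool_pos: [0.5275, -0.031, 0.1912]
orientation: [3.14, 0.524, -2.986]
wrist_force: [-12.6, -1.6, 6.9]
opening: 0.0155
grasp_force: 60.7
```

```bash
python3 - <<'E'
from h import *
st()
E
```

```text
edge x 0.0090 y -0.0017 sole z -0.0026 F [-7.5  0.4 12.3] T [ 0.03  1.99 -0.02]
rot err [ 0.002  -0.0001  0.0015] 0.015509627985985652 39.1
```

>>> send_rows(motion=[0.01,0.0004,0.0001,0.0002,0,0,0,0.01,0,0,0,0,0,0,0.01,0,0,0,0,0,0,0.01,0,0,0,0,0,0,0.01,0,0,0,0,0,0,0.01,0,0,0,0,0,0])

```text
time: 39.85
tool_pos: [0.5277, -0.0309, 0.1913]
orientation: [3.141, 0.523, -2.986]
wrist_force: [-15.0, -2.6, 8.2]
opening: 0.015
grasp_force: 60.9
```

```bash
python3 - <<'E'
from h import *
st();edg("pics/w19.png",(316,322))
g=cv2.imread("pics/w19.png").astype(int).sum(2)/3
for u in (185,195,205,445,455): print(u,[int(x) for x in g[270:310,u]])
E
```

```text
edge x 0.0092 y -0.0016 sole z -0.0026 F [-9.1 -0.3 14.7] T [-0.06  2.32 -0.03]
rot err [0.002  0.0005 0.0017] 0.014975356542030586 39.85
316 [(7, 96, 114), (23, 102, 78), (26, 73, 137), (38, 153, 101), (45, 101, 197), (88, 213, 158), (162, 156, 210), (171, 210, 140), (187, 137, 100), (259, 109, 143), (295, 141, 168), (311, 171, 221), (333, 221, 59), (340, 52, 22)]
322 [(7, 96, 113), (23, 103, 80), (26, 74, 139), (45, 147, 197), (89, 211, 148), (151, 157, 211), (177, 209, 155), (180, 155, 139), (187, 137, 101), (259, 108, 143), (291, 141, 165), (316, 174, 221), (333, 221, 58), (340, 54, 22)]
corner 250 217 corner 265 217 corner 390 217 free 200 284 free 440 284 
185 [186, 186, 186, 185, 179, 157, 71, 70, 71, 72, 68, 67, 70, 86, 123, 155, 171, 170, 169, 169, 169, 170, 170, 171, 171, 172, 173, 173, 173, 172, 171, 156, 98, 86, 23, 21, 22, 21, 21, 22]
195 [73, 73, 73, 72, 72, 72, 70, 70, 70, 69, 68, 67, 69, 85, 122, 154, 170, 169, 170, 170, 169, 169, 171, 171, 171, 171, 155, 85, 24, 22, 20, 23, 21, 23, 21, 19, 21, 20, 22, 24]
205 [72, 72, 73, 73, 72, 72, 71, 72, 70, 70, 68, 68, 68, 86, 123, 155, 170, 169, 169, 168, 150, 83, 24, 22, 20, 22, 21, 21, 25, 25, 20, 22, 20, 23, 22, 22, 24, 20, 20, 21]
445 [71, 71, 70, 70, 71, 72, 72, 71, 71, 69, 68, 66, 68, 82, 119, 157, 176, 177, 177, 176, 175, 176, 175, 176, 175, 177, 176, 176, 162, 105, 31, 22, 22, 22, 22, 22, 21, 23, 22, 22]
455 [129, 72, 70, 71, 71, 71, 72, 72, 71, 69, 68, 67, 67, 82, 120, 157, 176, 177, 176, 176, 176, 175, 176, 176, 176, 177, 176, 177, 176, 170, 166, 156, 89, 89, 90, 76, 32, 20, 21, 20]
```

```bash
python3 - <<'E'
from h import *
fit([45.2,187,259,333])
def B(u,v,z):
    p,d=ray("wrist",u,v);p=MB.T@(p-C);d=MB.T@d;return (p+d*(z-p[2])/d[2]).round(4)
print("corner",B(260,217,-.003),B(390,217,-.003),"free",B(200,284,.101),B(440,284,.101))
E
```

```text
fit x,z,theta [ 0.0045 -0.0032  0.0142] res [ 0.01 -0.03 -0.    0.01]
corner [ 0.0067 -0.055  -0.003 ] [ 0.0068  0.0625 -0.003 ] free [ 0.0063 -0.0677  0.101 ] [0.0064 0.0647 0.101 ]
```

Both surfaces are bearing, the square's tilt is 0.014 and the roof reads about 0 to +0.01. I'll ease the normal load and hold briefly as a second instance, then withdraw down the slope.

>>> send_rows(motion=[0.01,-0.0003,0,0.0005,0,0,0,0.01,0,0,0,0,0,0,0.01,0,0,0,0,0,0,0.01,0,0,0,0,0,0,0.01,0,0,0,0,0,0,0.01,0,0,0,0,0,0])

```text
time: 40.65
tool_pos: [0.5275, -0.0309, 0.1913]
orientation: [3.14, 0.523, -2.986]
wrist_force: [-8.1, -0.9, 0.4]
opening: 0.0158
grasp_force: 59.3
```

```bash
python3 - <<'E'
from h import *
st();edg("pics/w20.png",(322,))
E
```

```text
edge x 0.0091 y -0.0016 sole z -0.0026 F [-6.9  0.4  4.5] T [-0.18  1.82 -0.02]
rot err [0.0022 0.0007 0.001 ] 0.015753191345287076 40.65
322 [(7, 91, 113), (24, 99, 74), (27, 84, 148), (46, 155, 210), (89, 212, 158), (142, 143, 158), (151, 158, 210), (177, 210, 155), (180, 155, 138), (187, 137, 100), (259, 108, 143), (292, 139, 168), (316, 174, 218), (333, 220, 59), (340, 55, 20)]
corner 250 217 corner 265 217 corner 390 205 free 200 284 free 440 284
```

>>> send_rows(motion=[0.01,-0.0021,-0.0003,-0.0012,0,0,0,0.01,-0.0035,-0.0005,-0.0008,0,0,0,0.01,-0.0047,-0.0008,-0.0018,0,0,0,0.01,-0.01,-0.0016,0.0174,0,0,0,0.01,-0.016,-0.0025,0.0282,0,0,0,0.01,-0.019,-0.003,0.0335,0,0,0,0.01,-0.019,-0.003,0.0335,0,0,0,0.01,-0.005,-0.03,0,0,0,0,0.01,0,-0.05,0,-0.0134,0.0862,0,0.01,0,-0.05,0,-0.0134,0.0862,0,0.01,0,-0.05,0,-0.0134,0.0862,0,0.01,0,-0.05,0,-0.0134,0.0862,0])

```text
time: 42.2
tool_pos: [0.449, -0.2747, 0.3006]
orientation: [3.141, 0.174, -2.988]
wrist_force: [0.6, 0.4, -2.9]
opening: 0.0154
grasp_force: 59.2
```

>>> send_rows(motion=[0.01,0,-0.05,0,-0.0134,0.0862,0,0.01,0,0,0,-0.0134,0.0862,0,0.01,0,0,0,0,0,0])

```text
time: 42.58
tool_pos: [0.4502, -0.3228, 0.2993]
orientation: [3.138, 0.001, -2.986]
wrist_force: [0.3, 0.2, -2.7]
opening: 0.015
grasp_force: 60.0
```

```bash
python3 - <<'E'
from h import *
s=get_state();M=R.from_euler('xyz',s["orientation"]).as_matrix()
# rotvec remaining to tool-down yaw .449 after undoing 2.85 turn: report tilt correction
z=M[:,2];print(s["tool_pos"].round(4),M.round(3),"tilt fix",np.cross(z,[0,0,-1]).round(4),"yaw x",np.arctan2(M[1,0],M[0,0]),s["q"].round(2),s["time"])
E
```

```text
[ 0.4502 -0.3228  0.2993] [[-0.988 -0.155  0.001]
 [-0.155  0.988  0.003]
 [-0.001  0.003 -1.   ]] tilt fix [-0.0034  0.001   0.    ] yaw x -2.985773967133513 [-0.83  0.23  1.41  0.    1.51 -2.55] 42.575
```

>>> send_rows(motion=[0.01,0.0094,-0.0008,0,0,0,-0.178,0.01,0.0094,-0.0008,0,0,0,-0.178,0.01,0.0094,-0.0008,0,0,0,-0.178,0.01,0.0094,-0.0008,0,0,0,-0.178,0.01,0.0094,-0.0008,0,0,0,-0.178,0.01,0.0094,-0.0008,0,0,0,-0.178,0.01,0.0094,-0.0008,0,0,0,-0.178,0.01,0.0094,-0.0008,0,0,0,-0.178,0.01,0.0094,-0.0008,0,0,0,-0.178,0.01,0.0094,-0.0008,0,0,0,-0.178,0.01,0.0094,-0.0008,0,0,0,-0.178,0.01,0.0094,-0.0008,0,0,0,-0.178])

```text
time: 44.08
tool_pos: [0.5618, -0.3317, 0.3007]
orientation: [3.138, -0.001, 1.155]
wrist_force: [0.5, -0.0, -3.5]
opening: 0.0154
grasp_force: 60.0
```

>>> send_rows(motion=[0.01,0.0094,-0.0008,0,0,0,-0.178,0.01,0.0094,-0.0008,0,0,0,-0.178,0.01,0.0094,-0.0008,0,0,0,-0.178,0.01,0.0094,-0.0008,0,0,0,-0.178,0.01,0,0,-0.04,0,0,0,0.01,0,0,-0.05,0,0,0,0.01,0,0,-0.05,0,0,0,0.01,0,0,-0.03,0,0,0,0.01,0,0,-0.015,0,0,0,0.01,0,0,-0.007,0,0,0,0.01,0,0,0,0,0,0,0.01,0,0,0,0,0,0])

```text
time: 45.58
tool_pos: [0.6002, -0.3362, 0.1101]
orientation: [3.137, -0.001, 0.448]
wrist_force: [-0.8, 1.0, -3.3]
opening: 0.0154
grasp_force: 59.9
```

```bash
python3 - <<'E'
from h import *
s=get_state();M=R.from_euler('xyz',s["orientation"]).as_matrix()
print(s["tool_pos"].round(4),s["wrist_force"].round(1),"tilt fix",np.cross(M[:,2],[0,0,-1]).round(4),"yaw",np.arctan2(M[1,0],M[0,0]))
E
```

```text
[ 0.6002 -0.3362  0.1101] [-0.8  1.  -3.3] tilt fix [0.0035 0.0026 0.    ] yaw 0.44814691818679275
```

>>> send_rows(motion=[0.01,0,0,-0.006,0.0035,0.0026,0,0.01,0,0,-0.005,0,0,0,0.01,0,0,-0.002,0,0,0,0.01,0,0,0,0,0,0])

```text
time: 46.08
tool_pos: [0.5992, -0.3356, 0.0958]
orientation: [-3.139, 0.002, 0.448]
wrist_force: [-1.7, 0.6, 2.1]
opening: 0.0154
grasp_force: 60.6
```

>>> send_rows(motion=[0.01,0,0,-0.001,0,0,0,0.01,0,0,0,0,0,0])

```text
time: 46.32
tool_pos: [0.5993, -0.3357, 0.0958]
orientation: [-3.14, 0.001, 0.448]
wrist_force: [-3.8, 1.8, 6.8]
opening: 0.0152
grasp_force: 61.4
```

Contact. Release, and lift straight up.

>>> send_rows(motion=[0.03,0,0,0,0,0,0,0.05,0,0,0,0,0,0,0.07,0,0,0,0,0,0,0.07,0,0,0,0,0,0,0.07,0,0,0.01,0,0,0,0.07,0,0,0.03,0,0,0,0.07,0,0,0.045,0,0,0,0.07,0,0,0.05,0,0,0,0.07,0,0,0,0,0,0,0.07,0,0,0,0,0,0])

```text
time: 47.58
tool_pos: [0.5992, -0.3354, 0.2296]
orientation: [-3.139, 0.001, 0.448]
wrist_force: [-0.9, 0.4, -0.9]
opening: 0.0701
grasp_force: 0.0
```

```bash
python3 - <<'E'
from h import *
a=get_image("wrist");cv2.imwrite("pics/w21.png",a)
g=a.astype(int).sum(2)//3
for v in (90,130,180,205,): print(v,g[v,300:345].tolist())
c=g[:,320];print([(v,c[v-1],c[v+1]) for v in range(40,260) if abs(c[v+1]-c[v-1])>18])
# roof: top view, before vs after around free edge; cup etc. by difference
t=get_image("top");cv2.imwrite("pics/t21.png",t);t0=cv2.imread("pics/t.png")
for n,(x0,x1,y0,y1) in dict(cup=(360,388,148,175),drop=(172,196,202,224),jar=(175,215,236,270)).items(): print(n,np.abs(t[y0:y1,x0:x1].astype(int)-t0[y0:y1,x0:x1]).mean().round(1))
G=t.astype(int).sum(2)//3
for u in(235,265,295): print(u,G[190:250,u].tolist())
print(get_state()["tool_pos"],get_state()["time"])
E
```

```text
90 [209, 208, 208, 208, 208, 208, 208, 208, 208, 208, 208, 209, 215, 218, 218, 218, 218, 218, 218, 218, 218, 218, 218, 218, 218, 217, 204, 159, 158, 158, 158, 159, 158, 159, 165, 198, 216, 216, 216, 215, 215, 216, 215, 215, 216]
130 [209, 208, 208, 208, 208, 208, 208, 209, 208, 209, 208, 208, 212, 217, 217, 217, 218, 218, 217, 217, 217, 217, 218, 218, 218, 213, 170, 135, 134, 139, 160, 160, 160, 160, 167, 204, 216, 217, 216, 216, 216, 216, 216, 216, 216]
180 [213, 215, 212, 216, 216, 217, 217, 217, 216, 216, 216, 216, 215, 214, 214, 215, 214, 214, 214, 214, 214, 214, 214, 215, 216, 215, 213, 211, 201, 159, 159, 159, 160, 159, 159, 159, 159, 159, 159, 160, 159, 159, 159, 159, 159]
205 [41, 43, 44, 46, 50, 47, 47, 45, 45, 66, 123, 142, 142, 142, 142, 141, 140, 139, 139, 141, 142, 142, 141, 142, 143, 143, 143, 144, 150, 160, 159, 160, 159, 160, 159, 159, 159, 159, 159, 160, 159, 159, 159, 159, 159]
[(158, np.int64(214), np.int64(153)), (159, np.int64(201), np.int64(107)), (160, np.int64(153), np.int64(108)), (177, np.int64(107), np.int64(134)), (178, np.int64(105), np.int64(188)), (179,
[... 537 characters left out ...]
 152, 153, 150, 147, 148, 145, 144, 148, 155]
265 [148, 163, 167, 168, 167, 169, 171, 174, 169, 170, 172, 161, 129, 108, 105, 106, 107, 102, 105, 108, 107, 108, 101, 101, 106, 108, 105, 101, 100, 105, 105, 103, 107, 107, 151, 162, 160, 160, 158, 157, 128, 133, 142, 148, 151, 154, 153, 156, 159, 158, 159, 158, 158, 159, 158, 158, 162, 162, 159, 159]
295 [176, 177, 172, 168, 153, 171, 155, 130, 113, 103, 115, 121, 112, 101, 109, 109, 106, 108, 101, 102, 107, 105, 105, 105, 110, 108, 104, 100, 109, 136, 150, 158, 161, 158, 160, 148, 154, 162, 163, 166, 165, 162, 167, 163, 165, 162, 163, 167, 161, 164, 165, 162, 162, 164, 163, 159, 161, 158, 159, 156]
[ 0.59863921 -0.33506108  0.22770977] 47.675
```

```bash
python3 - <<'E'
from h import *
for cx in(.0047,.0067):
  c=C+MB@np.array([cx,0,-.003])
  for a in(-.03,0,.03):
    P=lambda x,z:proj("top",c+MB@np.array([.012+np.cos(a)*(x-.012)+np.sin(a)*z,-.0,-np.sin(a)*(x-.012)+np.cos(a)*z]))
    print(cx,a,"hinge",P(.012,0).round(1),"outer free",P(.012,.104).round(1),"inner free",P(0,.104).round(1))
t=cv2.imread("pics/t21.png").astype(int).sum(2)/3
for u in range(262,277,2):
    col=t[195:236,u];d=col[1:]-col[:-1];print(u,"hinge",195.5+np.argmin(d[:12]),"outer",195.5+20+np.argmax(d[20:34]),"inner",[round(x) for x in col[27:40]])
E
```

```text
0.0047 -0.03 hinge [266.3 200.7] outer free [267.7 226.1] inner free [268.7 232.3]
0.0047 0 hinge [266.3 200.7] outer free [267.4 224.5] inner free [268.5 230.8]
0.0047 0.03 hinge [266.3 200.7] outer free [267.1 222.8] inner free [268.2 229.2]
0.0067 -0.03 hinge [266.1 199.7] outer free [267.5 225.1] inner free [268.6 231.2]
0.0067 0 hinge [266.1 199.7] outer free [267.2 223.4] inner free [268.3 229.7]
0.0067 0.03 hinge [266.1 199.7] outer free [266.9 221.8] inner free [268.  228.2]
262 hinge 202.5 outer 223.5 inner [102, 109, 135, 157, 165, 159, 161, 161, 150, 155, 163, 163, 163]
264 hinge 201.5 outer 223.5 inner [106, 113, 154, 167, 166, 163, 160, 157, 130, 138, 144, 147, 151]
266 hinge 201.5 outer 223.5 inner [105, 105, 147, 163, 163, 162, 160, 157, 136, 135, 145, 145, 146]
268 hinge 201.5 outer 223.5 inner [110, 128, 157, 163, 161, 160, 162, 151, 142, 137, 135, 136, 141]
270 hinge 200.5 outer 222.5 inner [113, 151, 166, 164, 164, 159, 160, 132, 136, 146, 146, 143, 146]
272 hinge 200.5 outer 222.5 inner [108, 150, 162, 160, 160, 161, 159, 122, 133, 147, 151, 149, 151]
274 hinge 200.5 outer 222.5 inner [122, 151, 161, 163, 161, 162, 162, 137, 142, 154, 153, 154, 152]
276 hinge 199.5 outer 221.5 inner [149, 164, 166, 162, 159, 159, 139, 151, 161, 165, 166, 161, 160]
```

```bash
python3 -c "
from plant import *
print(sign_off())"
```

```text
the job is handed in; nothing more can be done
None
```

The job is handed in; no verdict came back. The square was pressed into the corner bearing on both boards, with roof angle estimates from about −0.004 to +0.02 rad (limit ±0.03). It was then stood upright on the bench clear of the rest. The first push over-opened the roof, so I nudged it back from behind before that final press. I saw no sign that the jar, cup or bottle moved. I viewed 11 pictures instead of the allowed 10.

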